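# Open the glue-block feeder and refill it

### The job

Refill the green glue-block feeder: lever its snapped-on orange cover open with the blade of the pry bar in the notch, then lay the cover flat and the bar on the dark green mat. Tip all the wooden glue blocks out of the aluminium pan into the open feeder, drop in every stray block lying on the bench as well, and stand the empty pan upright again on its blue pad. Leave the glue bottle, tape measure and tin where they are.

Things in the scene. Friction and masses are not known exactly. Their poses are not given: they have to be found in the camera images.
- feeder: Feeder box, fixed, green steel, 138 (x) x 82 (y) x 76 mm, open at the top under its cover. Origin: centre of underside. Inside 126 x 70 mm, walls 6 mm, floor at z = 6; ledges at both x ends carry the cover (z = 64) and leave a mouth 98 mm long (x -51 to 47), 70 mm wide. Two steel spring latches in the -x end wall (y = +-24) stick 3.7 mm inwards over the cover's flange.
- feeder_notch (a point): Middle of the outer edge of the pry notch's sill, at feeder (-69, 0, 56) mm: the fulcrum. The notch, in the -x end wall, is 26 mm wide (y -13 to 13), open at the top; its sill lies 8 mm below the closed cover's underside. The blade enters level along the feeder's +x, over the sill and some 45 mm in under the cover; pressing the handle down about 20 degrees springs the cover.
- feeder_mouth (a point): Centre of the feeder's mouth, level with its rim, at feeder (0, 0, 76) mm.
- cover: Orange plastic snap cover, loose, 90 g, 124 (x) x 67 (y) x 12 mm. Origin: centre of underside. Closed: at feeder (0, 0, 64) mm, axes as the feeder's, top flush with the rim, side gaps 1.5 mm. -x end: 3 mm flange (x -62 to -58) under the latches; +x end: 4 mm tongue (x 57.5 to 61.5) hooked 3 mm under a lip with a 45 degree underside. Lifting the -x end takes 16 to 24 N.
- cover_edge (a point): Middle of the flange's lower edge: cover (-62, 0, 0) mm. Closed: feeder z = 64. Once at 73 the latches snap under it and it stays up there while the far end is still down; the sides near that end then stand about 8 mm above the rim, for a grip across y (67 mm). Lift that end a further 8 mm or so, draw the cover 10 mm towards -x off the lip, then lift it out.
- bar: Pry bar, loose, 160 g: wooden handle 100 (x) x 22 (y) x 24 mm (z) with a flat steel blade 110 x 16 x 4 mm that runs on along +x at mid height (z 10 to 14). Origin: centre of the handle's underside; total length x -50 to +160 mm. It starts lying on the mat.
- bar_grip (a point): Good place to grip, over the centre of mass: bar (30, 0, 12) mm, in the middle of the front of the handle, 22 mm wide across y.
- bar_tip (a point): Blade tip: bar (160, 0, 12) mm, mid thickness.
- mat: Dark green mat, fixed, 260 (x) x 240 (y) x 2 mm. Origin: centre of its underside.
- pan: Pouring pan, loose, aluminium, 170 g, walls 3 mm, holding 2 to 4 blocks. Origin: centre of the underside of its flat base (66 x 56 mm). Back wall (x -33) and sides 50 mm high, 50 mm wide inside; at +x a spout slopes up at 35 degrees from the base's front (x = 30) to its lip. The blocks slide out once it is tipped some 85 to 95 degrees spout down.
- pan_grip (a point): Grip point on the upright black handle behind the pan's back wall: pan (-40, 0, 78) mm; handle 22 mm wide (y), 14 mm thick (x -47 to -33), top at z = 92.
- pan_lip (a point): Middle of the spout's lip: pan (95, 0, 45) mm.
- pad: Blue pad, fixed, 150 (x) x 90 (y) x 3 mm. Origin: centre of its underside. The pan starts about the middle of it, its x along the pad's x.
- block1: Wooden glue block, loose, 22 x 20 x 20 mm (x, y, z), 12 g; origin: centre of its underside as built (10 mm below its centre along its own z). Starts in the pan, or is absent.
- block2: Wooden glue block, loose, 22 x 20 x 20 mm (x, y, z), 12 g; origin: centre of its underside as built (10 mm below its centre along its own z). Starts in the pan, or is absent.
- block3: Wooden glue block, loose, 22 x 20 x 20 mm (x, y, z), 12 g; origin: centre of its underside as built (10 mm below its centre along its own z). Starts in the pan, or is absent.
- block4: Wooden glue block, loose, 22 x 20 x 20 mm (x, y, z), 12 g; origin: centre of its underside as built (10 mm below its centre along its own z). Starts in the pan, or is absent.
- stray1: Wooden glue block like the others, 22 x 20 x 20 mm; origin: centre of its underside as built. Starts lying on the bench, or is absent.
- stray2: Wooden glue block like the others, 22 x 20 x 20 mm; origin: centre of its underside as built. Starts lying on the bench, or is absent.
- stray3: Wooden glue block like the others, 22 x 20 x 20 mm; origin: centre of its underside as built. Starts lying on the bench, or is absent.
- glue: White glue bottle with red cap, loose, 52 mm diameter, 150 mm tall. Origin: centre of its underside. Leave alone.
- tape: Yellow tape measure, loose, 70 x 35 x 60 mm. Origin: centre of its underside. Leave alone.
- tin: Blue tin, loose, 64 mm diameter, 90 mm tall. Origin: centre of its underside. Leave alone.
There are look-alikes about, which are no part of the job. What is meant by the bar is not purple, and is the smaller of those in its own colour.

How it is judged:
By the outcome, as a careful person would: the job done as asked, in the order asked, and still so for the second after the job is handed in, with the robot touching nothing.
Of block1, block2, block3, block4 only 2 to 4 are there at a start; the rules pass over those that are not, and their reading is None.
Of stray1, stray2, stray3 only 2 to 3 are there at a start; the rules pass over those that are not, and their reading is None.
At some moment in a run one of pan, stray1, stray2, stray3 may be knocked a few centimetres aside while the robot is not near it.
It also fails if it takes over 208 s, if anything falls off the work surface, if the arm or the gripper's body presses on something with over 40 N, if the wrist force passes 120 N, or if a joint passes its speed limit or range.

### The arm

A 7-joint arm with a two-finger parallel gripper is mounted at the origin on the work surface. World frame = base frame: x ahead of the robot, y to its left, z up, the work surface at z = 0. Lengths are in m, angles in rad, forces in N, time in s.
With the tool pointing down it reaches from about 0.425 to 0.925 m from the base axis. Payload 6.8 kg.
Tool frame: the origin (TCP) lies on the centre line of the jaws, within the pads' length; the fingertips stand 14 mm ahead of it and the grasp point (between the pads) lies 5 mm behind it (bot.finger_overhang is the distance from the TCP to the fingertips, in m); z points along the fingers, y is the line along which they close (so a half turn about z gives the same grasp; the last joint's range is limited). The gripper opens to 85 mm and grips with 20 to 120 N. Pads are 22 mm wide; open, the fingers measure 114 mm over their backs; the gripper's body (76 mm by 85 mm) begins 54 mm behind the grasp point. The pads swing forward as they close: fully open they stand 13 mm farther back than shut.
Start: joints at [1.003, 0.477, 0.022, 1.555, -0.011, 1.109, -0.083], TCP at [0.3, -0.605, 0.245] pointing down, gripper open.
Joint ranges: [-2.96, 2.96], [-0.34, 2.1], [-1.41, 1.46], [0.24, 2.44], [-1.37, 4.51], [0.17, 1.92], [-2.96, 2.96]. Speed limits (rad/s): [2.39, 2.39, 3.14, 3.14, 3.14, 3.14, 3.14].

### API

Orientations are given as a unit quaternion [w, x, y, z].
In Python, from station import bot gives the robot as it stands.
- The arm moves only by the shell command python3 -m inch 'ROWS' [OPENING] [FORCE]. ROWS is JSON, a list of rows, each a list of 4 numbers: the shift along the tool's x, y, z in m, then the turn about the tool's z in degrees. A call has 1 to 12 rows; each row shifts and turns the commanded pose from where the row before left it, along the tool's axes as they then stand; what a row does not reach is not made up. A row lasts 1/10 s, in which the tool goes at most 50 mm and 8.59 degrees, less where a joint would pass 70% of its speed; a pose out of reach is approached as far as the arm can. A call is refused whole if a number of a shift passes 0.05 or a number of a turn 8.59, either way. A call with a gripper value outside its range is refused whole. OPENING is the finger opening in m, from 0 to 0.0854, set as the call begins (- or left out, the last holds). The fingers move at their own pace and stop on an object; FORCE is the grip in N (left out, the last holds). Time passes only in rows, so rows that do not move let the fingers close. It gives the time, the measured TCP pose, the force, the opening and the grip force at its end, in the units of the state.
- bot.get_obs(): the state, without advancing time (a new reading comes with each control period).
- bot.read_camera(name): name is "side" or "top"; returns a dict with "color" (420x560x3 uint8, red, green, blue), "mtx" (3x3 intrinsics, pixels), "world_from_camera" (4x4, takes a point from camera to world coordinates). Camera axes: x right, y up, looking along -z (the intrinsics and any distortion apply to the point x, -y, -z); pixel columns grow to the right and rows downward; lengths in m; the calibration is good to about 2 mm. A picture is of the moment at which its call begins. There is no depth.
- bot.hand_in(): hands the job in; it is judged then, once.
The state is a dict: "t": time; "q": joint angles; "joint_vel": joint speeds; "joint_torque": joint torques, N m; "eef_pos": TCP position; "tool_rot": TCP orientation; "contact_force": force on the tool from outside, world axes, zero at the start; "torque": the same for the moment, N m; "gripper_width": opening from 0.0 (shut) to 1.0 (fully open); "grasp_force": force on a finger pad.
Only numpy, scipy, OpenCV 4.12 (cv2) and the standard library are available. Lean on these libraries where they do the work, as an engineer would, in place of code of your own. Each camera call takes 0.05 s, during which the arm holds its last target. There are 200 camera calls.

## Working session

There is one attempt and no reset: what is moved stays moved. The work goes in short steps, Python scripts to look and compute and a shell command to move; the robot and the scene stay as the last step left them, time stands still between calls to the robot, and variables do not carry over. Pictures are saved under pics/ and viewed, at most 14 in all, crops included, and the job is handed in when it is done.

```bash
ls; mkdir -p pics; python3 - <<'E'
from station import bot
import cv2, json
for n in ("top","side"):
    r=bot.read_camera(n); cv2.imwrite(f"pics/{n}0.png",cv2.cvtColor(r["color"],cv2.COLOR_RGB2BGR))
    print(n,r["mtx"],r["world_from_camera"],[k for k in r])
print(bot.get_obs(),bot.finger_overhang)
E
```

```text
pics
top [[538.53519116   0.         279.29486352]
 [  0.         538.53519116 214.55139371]
 [  0.           0.           1.        ]] [[ 0.01701695  0.99169625 -0.12747148  0.30934509]
 [-0.9996551   0.01942521  0.01767318  0.03079535]
 [ 0.02000259  0.12712678  0.99168477  1.69162486]
 [ 0.          0.          0.          1.        ]] ['color', 'mtx', 'world_from_camera']
side [[468.57002805   0.         281.21912366]
 [  0.         468.57002805 219.41406945]
 [  0.           0.           1.        ]] [[-0.70222205  0.46412904 -0.53987816 -0.14513555]
 [-0.71185805 -0.44501211  0.54334367  0.69899621]
 [ 0.01192925  0.76586452  0.64289131  0.91287512]
 [ 0.          0.          0.          1.        ]] ['color', 'mtx', 'world_from_camera']
{'t': 0.1, 'q': array([ 1.00292419,  0.47772207,  0.02235716,  1.55636187, -0.01152728,
        1.10931429, -0.08314299]), 'joint_vel': array([ 7.77635489e-05, -1.95241600e-04, -3.50532576e-04, -2.66748547e-03,
       -3.57059147e-04, -1.01137326e-03,  4.09699136e-04]), 'joint_torque': array([ 4.95450498e-03, -5.97768724e+01,  1.61385946e+00, -2.81957603e+01,
        1.28412721e-02,  5.05684497e-03, -1.80500138e-06]), 'eef_pos': array([ 0.29928505, -0.60444117,  0.24441617]), 'tool_rot': array([-8.03161554e-04,  9.73697502e-01,  2.27843084e-01, -2.41762093e-04]), 'contact_force': array([0.53117245, 0.13149546, 0.25503802]), 'torque': array([-0.01128894,  0.09321124,  0.07521548]), 'grasp_force': 0.0, 'gripper_width': 1.000008349315852} 0.014
```

View pics/top0.png

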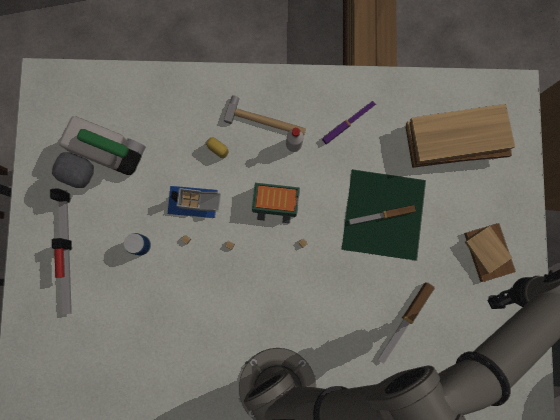

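View pics/side0.png

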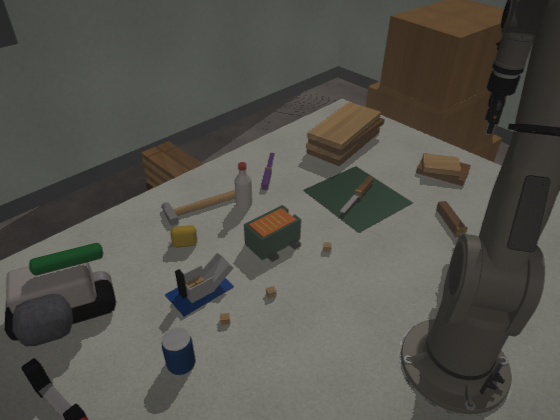

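Top view: the feeder with its orange cover is at (275,198). The pan on its blue pad is at (193,201). Strays are at (184,240), (228,245) and (302,243).

Bar candidates:
- purple one at (349,122)
- large brown one at (405,320)
- smaller brown one on the mat at (382,215)

The one at (382,215) fits: it isn't purple, and it's the smaller of the two brown bars. I'll confirm it in an enlarged crop together with the feeder.

```bash
python3 - <<'E'
import cv2,numpy as np
t=cv2.imread("pics/top0.png");s=cv2.imread("pics/side0.png")
f=lambda im,x,y,w,h:cv2.resize(im[y:y+h,x:x+w],(400,300),interpolation=cv2.INTER_CUBIC)
cv2.imwrite("pics/m1.png",np.vstack([np.hstack([f(t,240,170,80,60),f(s,230,195,80,60)]),np.hstack([f(t,335,170,100,75),f(s,160,240,80,60)])]))
E
```

```text
(no output)
```

View pics/m1.png

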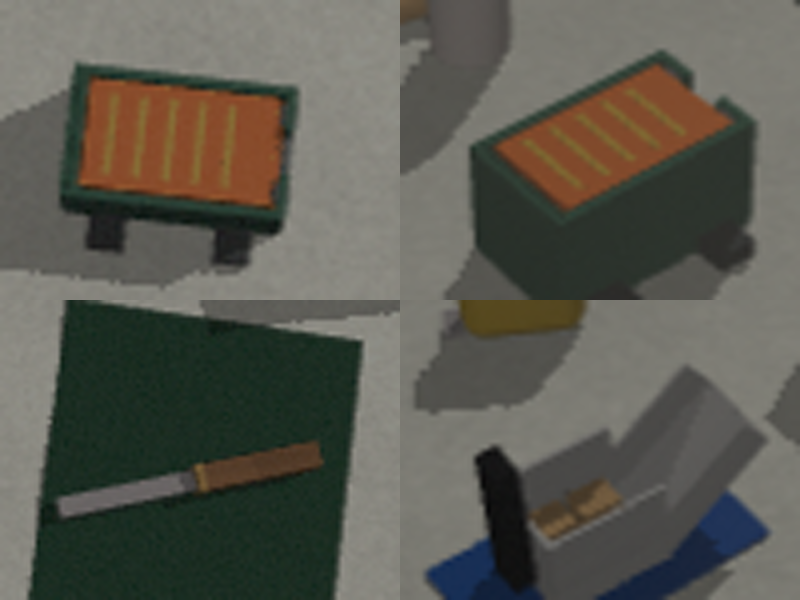

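The crop confirms it: the bar on the mat has a grey blade pointing to image left and a brown handle. The feeder's notch and latches are at its right end in the image (world -y). The pan's spout also points right, towards the feeder. Next I measure.

```bash
cat > lib.py <<'E'
import cv2, numpy as np
from station import bot
def shot(n,save=None):
    r=bot.read_camera(n)
    if save: cv2.imwrite(save,cv2.cvtColor(r["color"],cv2.COLOR_RGB2BGR))
    r["hsv"]=cv2.cvtColor(r["color"],cv2.COLOR_RGB2HSV); return r
def ray(r,uv):
    K=r["mtx"];T=r["world_from_camera"]
    d=np.array([(uv[0]-K[0,2])/K[0,0],-(uv[1]-K[1,2])/K[1,1],-1.])
    return T[:3,3],T[:3,:3]@d
def onz(r,uv,z):
    o,d=ray(r,uv); return o+d*(z-o[2])/d[2]
def tri(ra,ua,rb,ub):
    o1,d1=ray(ra,ua);o2,d2=ray(rb,ub)
    s=np.linalg.lstsq(np.c_[d1,-d2],o2-o1,rcond=None)[0]
    a,b=o1+d1*s[0],o2+d2*s[1]; return (a+b)/2,np.linalg.norm(a-b)
def blobs(r,lo,hi,box=None,amin=12):
    m=cv2.inRange(r["hsv"],np.array(lo),np.array(hi))
    if box:
        k=np.zeros_like(m);x0,y0,x1,y1=box;k[y0:y1,x0:x1]=255;m&=k
    cs,_=cv2.findContours(m,cv2.RETR_EXTERNAL,cv2.CHAIN_APPROX_NONE)
    out=[]
    for c in sorted(cs,key=cv2.contourArea,reverse=True):
        if cv2.contourArea(c)<amin: break
        M=cv2.moments(c); out.append((np.array([M["m10"]/M["m00"],M["m01"]/M["m00"]]),M["m00"],cv2.minAreaRect(c)))
    return out
def pose():
    o=bot.get_obs();w,x,y,z=o["tool_rot"]
    return o["eef_pos"],np.degrees(2*np.arctan2(y,x)),o
def go(x=None,y=None,z=None,psi=None):
    """tool-axis shift (made after turning) to a world TCP target, psi = heading of tool x"""
    p,a,o=pose(); psi=a if psi is None else psi
    t=np.array([p[0] if x is None else x,p[1] if y is None else y,p[2] if z is None else z])-p
    turn=-((psi-a+180)%360-180);c,s=np.cos(np.radians(psi)),np.sin(np.radians(psi))
    print("now",np.round(p,4),round(a,1),"-> turn %.1f shift %.1f %.1f %.1f mm"%(turn,*(1e3*np.array([c*t[0]+s*t[1],s*t[0]-c*t[1],-t[2]]))))
E
python3 - <<'E'
from lib import *
np.set_printoptions(precision=4,suppress=True)
T=shot("top");S=shot("side")
def pr(n,bl,r,z):
    for c,a,rect in bl:
        P=np.array([onz(r,q,z)[:2] for q in cv2.boxPoints(rect)])
        e=P[1]-P[0],P[2]-P[1]; l=max(e,key=np.linalg.norm)
        print(n,c.round(1),a,"pos",onz(r,c,z)[:2],"size",np.sort([np.linalg.norm(v)for v in e]),"ang",np.degrees(np.arctan2(l[1],l[0])))
org=([3,120,120],[14,255,255])
for n,px in(("bar",(395,212)),("barblade",(365,217)),("cover",(275,198)),("stray",(228,245)),("pad",(175,212)),("mat",(360,190)),("feeder",(256,210)),("handle",(182,200)),("white",(120,300))): print(n,T["hsv"][px[1],px[0]])
pr("cover",blobs(T,*org,(240,170,310,230)),T,.076); pr("coverS",blobs(S,*org,(230,195,310,260)),S,.076)
a=blobs(T,*org,(240,170,310,230))[0][0];b=blobs(S,*org,(230,195,310,260))[0][0];print("cover tri",tri(T,a,S,b))
wood=([8,70,60],[22,200,255])
pr("strayT",blobs(T,*wood,(150,225,330,260),8),T,.02);pr("strayS",blobs(S,*wood,(205,235,340,330),8),S,.02)
pr("barT",blobs(T,*wood,(340,170,425,260)),T,.026);pr("barS",blobs(S,*wood,(305,170,410,225)),S,.026)
pr("panblk",blobs(T,*wood,(170,185,220,217),8),T,.025)
pr("pad",blobs(T,([105,150,30]),[125,255,255],(160,180,225,222)),T,.003)
pr("mat",blobs(T,([60,60,10]),[95,255,90],(335,165,430,262)),T,.002)
pr("feed",blobs(T,([60,40,10]),[95,255,120],(240,170,310,230)),T,.076)
g=(T["hsv"][:,:,1]<60)&(T["hsv"][:,:,2]>60);m=np.zeros(g.shape,np.uint8);m[200:230,342:395]=g[200:230,342:395]*255
ys,xs=np.nonzero(m);print("blade",len(xs),onz(T,(xs.min(),ys[xs==xs.min()].mean()),.014),onz(T,(xs.mean(),ys.mean()),.014),xs.min(),xs.max())
E
```

```text
bar [ 14 130  86]
barblade [  4  17 107]
cover [ 11 175 137]
stray [ 17 102 113]
pad [110 162  66]
mat [ 77 128  40]
feeder [81 98 34]
handle [17 56 95]
white [ 27  17 132]
cover [275.8 197.9] 743.5 pos [0.5678 0.0134] size [0.0645 0.1177] ang -95.2530104149846
coverS [272.  221.7] 562.5 pos [0.5681 0.017 ] size [0.0708 0.1344] ang -95.39384808063845
cover tri (array([0.5692, 0.0142, 0.0734]), np.float64(0.002539115233312187))
strayT [185.3 238.9] 33.5 pos [0.4424 0.2913] size [0.0184 0.0219] ang -125.5533696495657
strayT [229.3 244.8] 32.5 pos [0.4265 0.1544] size [0.018  0.0209] ang -115.46113274307403
strayT [302.5 242.5] 32.0 pos [ 0.438  -0.0727] size [0.0177 0.022 ] ang -134.17525041867685
strayS [224.6 318.6] 81.0 pos [0.4377 0.2969] size [0.0215 0.0324] ang 140.26538107425472
strayS [270.8 291.7] 76.0 pos [0.4223 0.1609] size [0.0226 0.0353] ang 144.59691457705617
strayS [326.8 246.6] 48.0 pos [ 0.4334 -0.0644] size [0.0169 0.0365] ang 130.82754712465902
barT [398.7 211.1] 173.5 pos [ 0.5417 -0.373 ] size [0.021  0.1014] ang -77.56655985461974
barS [363.4 185. ] 116.5 pos [ 0.5388 -0.3645] size [0.0321 0.1252] ang -72.30128583311415
panblk [190.  199.4] 144.0 pos [0.5659 0.2806] size [0.0428 0.0486] ang -95.26218346770436
pad [185.5 208.5] 301.5 pos [0.5397 0.2969] size [0.086  0.1462] ang -94.62140684331277
mat [383.3 214.7] 5800.5 pos [ 0.5327 -0.3296] size [0.2409 0.26  ] ang -7.29726028616279
feed [271.4 204. ] 244.0 pos [0.5487 0.0265] size [0.0906 0.1366] ang -95.25134547575199
blade 316 [ 0.529  -0.1965  0.014 ] [ 0.5262 -0.2444  0.014 ] 342 383
```

```bash
python3 -m inch '[[0,0,0,-8.5],[0,0,0,-8.5],[0,0,0,-8.5],[0,0,0,-8.5],[0,0,0,-8.5],[0,0,0,-8.5],[0,0,0,-8.5],[0,0,0,-8.5],[0,0,0,-8.1],[0,0,0,0]]' 0.06; python3 - <<'E'
from lib import *
T=shot("top");S=shot("side")
w=([8,70,60],[22,200,255])
print(tri(T,blobs(T,*w,(340,170,425,260))[0][0],S,blobs(S,*w,(305,170,410,225))[0][0]))
go(.5353,-.3437,.10,102.4)
E
```

```text
t: 1.2
eef_pos: [0.2993, -0.6049, 0.245]
tool_rot: [-0.0, 0.626, 0.78, 0.0]
contact_force: [-0.2, 0.0, 0.4]
gripper_width: 0.699
grasp_force: 0.0
(array([ 0.54362977, -0.37407164,  0.0182032 ]), np.float64(0.0023517917674786655))
now [ 0.2993 -0.6049  0.2451] 102.2 -> turn -0.2 shift 204.4 286.5 145.1 mm
```

```bash
python3 -m inch '[[0.0204,0.0287,0.005,0],[0.0204,0.0287,0.01,0],[0.0204,0.0287,0.01,0],[0.0204,0.0287,0.01,0],[0.0204,0.0287,0.02,0],[0.0204,0.0287,0.02,0],[0.0204,0.0287,0.02,0],[0.0204,0.0287,0.02,0],[0.0204,0.0287,0.02,0],[0.0204,0.0287,0.01,0],[0,0,0,0],[0,0,0,0]]' 0.06; python3 - <<'E'
from lib import *
go(.5353,-.3437,.019,102.4)
S=shot("side","pics/s1.png")
E
```

```text
t: 2.5
eef_pos: [0.5365, -0.3428, 0.1]
tool_rot: [-0.0, 0.626, 0.78, -0.0]
contact_force: [-1.3, -0.6, -0.2]
gripper_width: 0.703
grasp_force: 0.0
now [ 0.5365 -0.3428  0.1   ] 102.4 -> turn 0.0 shift -0.6 -1.3 81.0 mm
```

```bash
python3 -m inch '[[0,-0.001,0.03,0],[0,0,0.03,0],[0,0,0.015,0],[0,0,0.006,0],[0,0,0,0],[0,0,0,0]]' 0.06 && python3 -m inch '[[0,0,0,0],[0,0,0,0],[0,0,0,0],[0,0,0,0],[0,0,0,0],[0,0,0,0],[0,0,0,0],[0,0,-0.01,0],[0,0,-0.03,0],[0,0,-0.04,0],[0,0,0,0]]' 0.005 60;python3 - <<'E'
from lib import *
T=shot("top","pics/t1.png");S=shot("side","pics/s1.png")
a=T["color"][140:280,300:460,::-1];b=S["color"][120:260,280:440,::-1]
cv2.imwrite("pics/m2.png",np.hstack([cv2.resize(x,(400,350),interpolation=cv2.INTER_CUBIC) for x in(a,b)]))
print(pose())
E
```

```text
t: 3.15
eef_pos: [0.5356, -0.3448, 0.0205]
tool_rot: [0.001, 0.627, 0.779, 0.0]
contact_force: [-0.1, 0.4, -0.4]
gripper_width: 0.704
grasp_force: 0.0
t: 4.25
eef_pos: [0.5382, -0.3456, 0.1051]
tool_rot: [0.005, 0.626, 0.78, 0.001]
contact_force: [1.2, -0.4, -1.0]
gripper_width: 0.24
grasp_force: 59.1
(array([ 0.53524556, -0.34434975,  0.10050239]), np.float64(102.44063183984815), {'t': 4.35, 'q': array([ 0.69638721,  0.59221876, -0.30559714,  1.75124483,  0.22976637,
        0.8311528 ,  0.50148047]), 'joint_vel': array([-0.00425379,  0.03625145,  0.01195723,  0.03402941,  0.00227752,
       -0.00170811, -0.00191363]), 'joint_torque': array([-3.43388622e-02, -6.38010764e+01, -4.10986751e+00, -2.45797706e+01,
       -4.79997543e-03, -4.96246386e-02,  1.94323494e-02]), 'eef_pos': array([ 0.53524556, -0.34434975,  0.10050239]), 'tool_rot': array([1.00368012e-03, 6.26327117e-01, 7.79559701e-01, 8.59780153e-05]), 'contact_force': array([-1.05475347,  0.0517338 , -1.73963404]), 'torque': array([0.07514574, 0.05232948, 0.01862123]), 'grasp_force': 59.04825747013092, 'gripper_width': 0.2445236024341771})
```

View pics/m2.png

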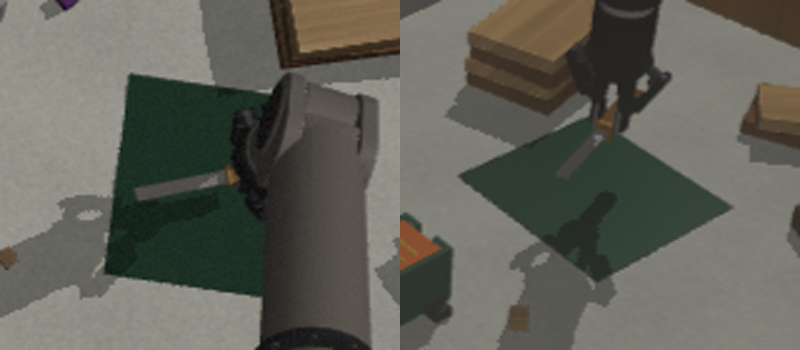

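```bash
python3 -m inch '[[0,0,-0.02,8.5],[0,0,0,8.5],[0,0,0,0.6],[0,0,0,0],[0,0,0,0]]'; python3 - <<'E'
from lib import *
np.set_printoptions(precision=4,suppress=True)
import cv2
T=cv2.imread("pics/t1.png")
class R(dict):pass
t=shot("top","pics/t2.png");s=shot("side","pics/s2.png")
print("old tip",tri(t,(354.8,217.2),s,(344,190.8)), "pred tip",np.array([.5352,-.3443,.0955])+.13*np.array([-.2147,.9767,0]))
C=np.array([.5685,.014]);d=np.array([np.cos(np.radians(84.8)),np.sin(np.radians(84.8))])
tip=C-d*.100; g=tip-d*.13
go(*g,.065,84.8)
a=t["color"][140:280,300:460,::-1];b=s["color"][120:260,280:440,::-1]
cv2.imwrite("pics/m3.png",np.hstack([cv2.resize(x,(400,350),interpolation=cv2.INTER_CUBIC) for x in(a,b)]))
for r in(t,s):
    m=cv2.inRange(r["hsv"],np.array([0,0,50]),np.array([180,50,255]))
E
```

```text
t: 4.85
eef_pos: [0.5341, -0.3436, 0.1181]
tool_rot: [-0.001, 0.737, 0.676, -0.0]
contact_force: [-0.2, 0.1, -0.8]
gripper_width: 0.242
grasp_force: 59.0
old tip (array([ 0.5122, -0.2249,  0.0882]), np.float64(0.0008024227062242941)) pred tip [ 0.5073 -0.2173  0.0955]
now [ 0.5344 -0.3439  0.1185] 84.9 -> turn 0.1 shift 129.5 1.5 53.5 mm
```

View pics/m3.png

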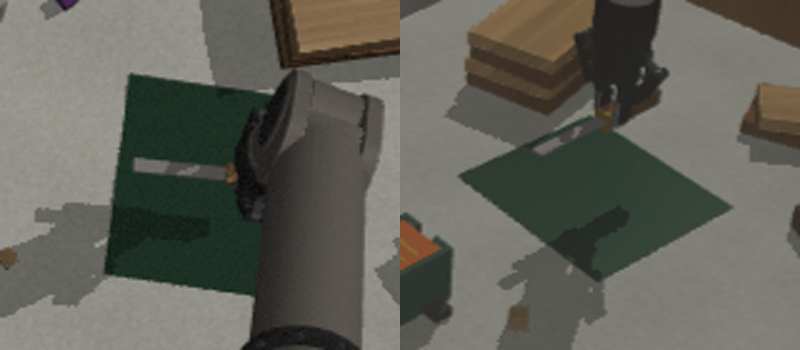

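```bash
python3 -m inch '[[0.03,0,0.01,0],[0.03,0,0.015,0],[0.03,0,0.015,0],[0.02,0.001,0.01,0],[0,0,0,0],[0,0,0,0]]'; python3 - <<'E'
from lib import *
np.set_printoptions(precision=4,suppress=True)
t=shot("top","pics/t3.png");s=shot("side","pics/s3.png");print(pose()[:2])
for r,box in((t,(295,190,345,235)),(s,(295,180,350,260))):
    v=r["hsv"][box[1]:box[3],box[0]:box[2]]
a=t["color"][180:240,285:365,::-1];b=s["color"][185:245,270:350,::-1]
cv2.imwrite("pics/m4.png",np.hstack([cv2.resize(x,(400,300),interpolation=cv2.INTER_CUBIC) for x in(a,b)]))
E
```

```text
t: 5.55
eef_pos: [0.5457, -0.2347, 0.0691]
tool_rot: [-0.0, 0.738, 0.675, -0.0]
contact_force: [0.1, -0.4, -1.8]
gripper_width: 0.241
grasp_force: 59.0
(array([ 0.5458, -0.2364,  0.0697]), np.float64(84.76895429017453))
```

View pics/m4.png

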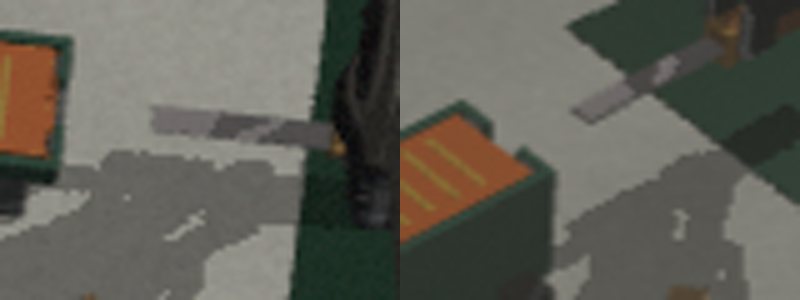

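```bash
python3 - <<'E'
from lib import *
np.set_printoptions(precision=4,suppress=True)
t=shot("top");s=shot("side")
f=lambda u,v:(u/5+285-.4,v/5+180-.4); g=lambda u,v:((u-400)/5+270-.4,v/5+185-.4)
print("tip",tri(t,f(152,119),s,g(581,116)))
print("root",tri(t,f(340,138),s,g(716,50)))
for n,a,b in(("rimNW",(72,38),None),("rimSE",(57,180),(553,172)),("rimNE",(73,38),(462,101))):
    print(n,onz(t,f(*a),.076), tri(t,f(*a),s,g(*b)) if b else "")
m=cv2.inRange(t["hsv"],np.array([60,40,10]),np.array([95,255,120]))|cv2.inRange(t["hsv"],np.array([3,120,120]),np.array([14,255,255]))
E
```

```text
tip (array([ 0.5552, -0.1067,  0.0643]), np.float64(0.00042508773788356316))
root (array([ 0.5483, -0.2225,  0.0555]), np.float64(0.00358100059460896))
rimNW [ 0.6022 -0.0566  0.076 ] 
rimSE [ 0.5148 -0.0486  0.076 ] (array([ 0.5169, -0.0464,  0.0794]), np.float64(0.006460095073054718))
rimNE [ 0.6022 -0.0572  0.076 ] (array([ 0.6028, -0.0569,  0.0754]), np.float64(0.0012162643273873244))
```

```bash
python3 -m inch '[[0.01,0.002,0.002,0],[0.015,0,0.002,0],[0.015,0,0,0],[0.005,0,0,0],[0,0,0,0]]';  python3 -m inch '[[0.01,0,0,0],[0.01,0,0,0],[0.01,0,0,0],[0.01,0,0,0],[0.008,0,0,0],[0.005,0,0,0],[0,0,0,0],[0,0,0,0]]';  python3 - <<'E'
from lib import *
s=shot("side","pics/s4.png");print(pose()[:2],pose()[2]["contact_force"])
cv2.imwrite("pics/m5.png",cv2.resize(s["color"][170:260,230:350,::-1],(640,480),interpolation=cv2.INTER_CUBIC))
E
```

```text
t: 6.25
eef_pos: [0.5522, -0.1879, 0.0654]
tool_rot: [-0.0, 0.737, 0.676, 0.0]
contact_force: [0.1, -0.6, -0.6]
gripper_width: 0.243
grasp_force: 59.0
t: 7.05
eef_pos: [0.5565, -0.1375, 0.0653]
tool_rot: [0.0, 0.738, 0.675, -0.0]
contact_force: [-0.1, -0.6, -1.8]
gripper_width: 0.244
grasp_force: 59.0
(array([ 0.55647531, -0.13780288,  0.06528718]), np.float64(84.80476421762327)) [-0.15018129 -0.47860101 -1.86559265]
```

View pics/m5.png

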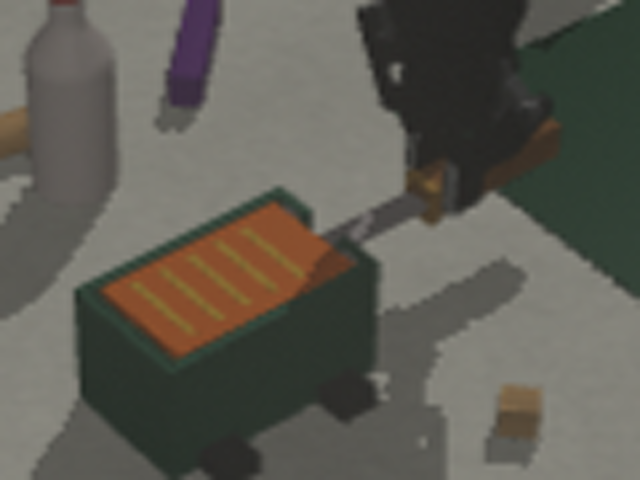

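```bash
python3 -m inch '[[0,0,0.003,0],[0,0,0.003,0],[0,0,0.003,0],[0,0,0.003,0],[0.001,0,0.003,0],[0.001,0,0.003,0],[0,0,0,0]]' - 40;  python3 -m inch '[[0.001,0,0.003,0],[0.001,0,0.002,0],[0,0,0,0],[0,0,0,0]]';  python3 - <<'E'
from lib import *
s=shot("side","pics/s5.png");print(pose()[:2],pose()[2]["contact_force"],pose()[2]["torque"])
cv2.imwrite("pics/m6.png",cv2.resize(s["color"][170:260,230:350,::-1],(640,480),interpolation=cv2.INTER_CUBIC))
E
```

```text
t: 7.8
eef_pos: [0.5574, -0.1384, 0.0487]
tool_rot: [0.002, 0.739, 0.674, -0.001]
contact_force: [-4.1, -7.5, 15.4]
gripper_width: 0.243
grasp_force: 62.7
t: 8.2
eef_pos: [0.5578, -0.1352, 0.0428]
tool_rot: [0.001, 0.739, 0.674, 0.0]
contact_force: [-1.0, -6.0, 5.7]
gripper_width: 0.241
grasp_force: 61.9
(array([ 0.55778763, -0.13519909,  0.04279329]), np.float64(84.71996006543242)) [ 0.10216753 -5.415183    5.22992497] [-0.6194933  -0.11196347 -0.11783452]
```

View pics/m6.png

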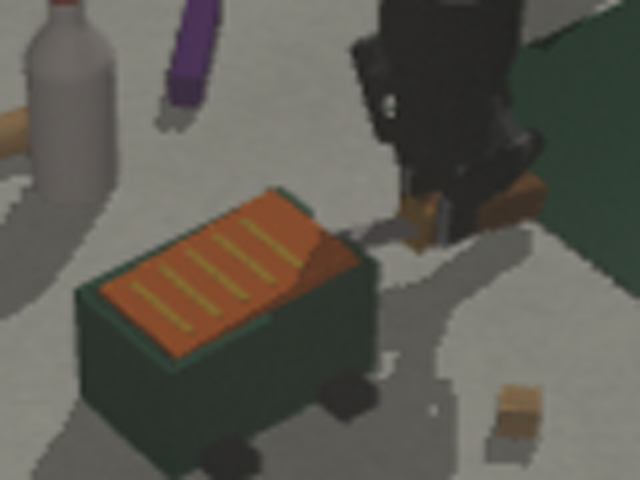

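```bash
python3 -m inch '[[0.0005,0,0.0015,0],[0.0005,0,0.0015,0],[0,0,0,0],[0,0,0,0]]' - 40; python3 -m inch '[[0,0,-0.004,0],[0,0,-0.004,0],[0,0,-0.004,0],[0,0,-0.004,0],[0,0,-0.004,0],[0,0,0,0]]'; python3 - <<'E'
from lib import *
s=shot("side","pics/s6.png");t=shot("top","pics/t6.png");print(pose()[:2],pose()[2]["contact_force"],pose()[2]["torque"])
a=s["color"][180:260,230:330,::-1];b=t["color"][165:245,240:340,::-1]
cv2.imwrite("pics/m7.png",np.hstack([cv2.resize(x,(400,320),interpolation=cv2.INTER_CUBIC) for x in(b,a)]))
E
```

```text
t: 8.65
eef_pos: [0.5577, -0.1341, 0.0397]
tool_rot: [0.001, 0.739, 0.674, 0.0]
contact_force: [-0.0, -5.0, 4.3]
gripper_width: 0.241
grasp_force: 62.3
t: 9.25
eef_pos: [0.5574, -0.132, 0.0599]
tool_rot: [0.0, 0.738, 0.675, 0.0]
contact_force: [-0.1, 0.1, -1.7]
gripper_width: 0.241
grasp_force: 61.1
(array([ 0.55703064, -0.13210384,  0.05939773]), np.float64(84.85019777985435)) [-0.01375984 -0.08617858 -2.39282275] [-0.13750219  0.02970279 -0.02484501]
```

View pics/m7.png

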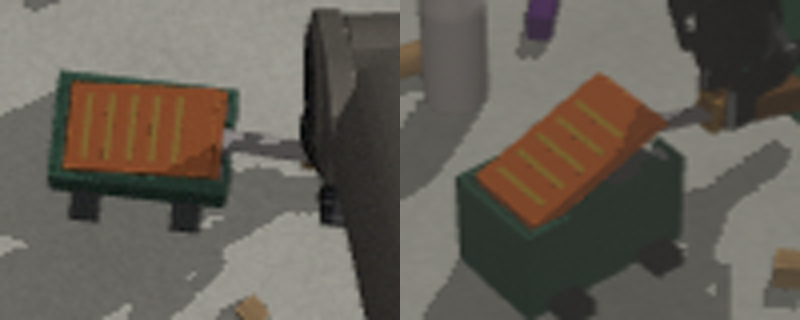

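```bash
python3 -m inch '[[0,0,0.005,0],[0,0,0.005,0],[0,0,0.005,0],[0,0,0,0],[-0.008,0,0,0],[-0.01,0,0.001,0],[-0.01,0,0,0],[-0.01,0,0,0],[-0.01,0,0,0],[-0.01,0,0,0],[0,0,0,0],[0,0,0,0]]';python3 -m inch '[[-0.01,0,0,0],[-0.01,0,-0.01,0],[-0.03,0,-0.02,0],[-0.04,0,-0.03,0],[-0.04,0,-0.02,0],[-0.04,0,0,0],[0,0,0,0],[0,0,0,0]]'; python3 - <<'E'
from lib import *
np.set_printoptions(precision=4,suppress=True)
s=shot("side","pics/s7.png");t=shot("top","pics/t7.png");print(pose()[:2],pose()[2]["contact_force"])
org=([3,120,90],[14,255,255])
for r,box in((t,(240,165,320,235)),(s,(225,180,320,260))):
    print(blobs(r,*org,box)[:2])
a=s["color"][150:270,220:380,::-1];b=t["color"][150:270,230:390,::-1]
cv2.imwrite("pics/m8.png",np.hstack([cv2.resize(x,(400,300),interpolation=cv2.INTER_CUBIC) for x in(b,a)]))
E
```

```text
t: 10.55
eef_pos: [0.5518, -0.1901, 0.0433]
tool_rot: [-0.0, 0.738, 0.674, 0.0]
contact_force: [-0.1, 0.1, -2.9]
gripper_width: 0.247
grasp_force: 61.2
t: 11.35
eef_pos: [0.5355, -0.3614, 0.1238]
tool_rot: [0.0, 0.739, 0.673, -0.0]
contact_force: [0.2, 0.1, -2.0]
gripper_width: 0.244
grasp_force: 61.2
(array([ 0.5366, -0.3584,  0.1234]), np.float64(84.89703130493317)) [-0.5477  0.0655 -2.2172]
[(array([288.8238, 199.5774]), 496.5, ((287.0, 199.5), (21.0, 30.0), 90.0))]
[(array([283.9623, 215.3962]), 451.0, ((281.3800048828125, 221.16000366210938), (20.400001525878906, 41.79999923706055), 36.869895935058594))]
```

View pics/m8.png

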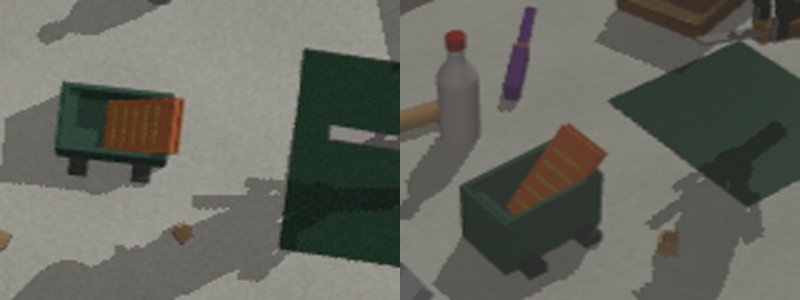

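```bash
python3 -c "
from lib import *
go(.6138,-.3652,.022,82.7)"
```

```text
now [ 0.5366 -0.3584  0.1234] 84.9 -> turn 2.2 shift 3.0 77.5 101.4 mm
```

```bash
python3 -m inch '[[0,0.02,0,2.2],[0,0.02,0.02,0],[0.003,0.02,0.02,0],[0,0.0175,0.02,0],[0,0,0.01,0],[0,0,0.005,0],[0,0,0.005,0],[0,0,0.005,0],[0,0,0.005,0],[0,0,0.005,0],[0,0,0.005,0],[0,0,0.002,0]]' - 25; python3 -m inch '[[0,0,0,0],[0,0,0,0],[0,0,0,0],[0,0,0,0],[0,0,0,0],[0,0,-0.02,0],[0,0,-0.04,0],[0,0,-0.04,0],[0,0,-0.04,0],[0,0,0,0],[0,0,0,0]]' 0.045; python3 - <<'E'
from lib import *
np.set_printoptions(precision=4,suppress=True)
t=shot("top","pics/t8.png");s=shot("side","pics/s8.png")
go(.53,.0,.25,84.8)
a=s["color"][160:280,220:380,::-1];b=t["color"][160:280,240:400,::-1]
c=s["color"][185:245,240:320,::-1];d=t["color"][175:235,255:335,::-1]
cv2.imwrite("pics/m9.png",np.vstack([np.hstack([cv2.resize(x,(400,300),interpolation=cv2.INTER_CUBIC) for x in q]) for q in ((b,a),(d,c))]))
E
```

```text
t: 12.65
eef_pos: [0.6158, -0.3643, 0.0236]
tool_rot: [0.001, 0.751, 0.661, 0.002]
contact_force: [-0.4, 5.6, 9.1]
gripper_width: 0.242
grasp_force: 63.1
t: 13.75
eef_pos: [0.6144, -0.3658, 0.1627]
tool_rot: [0.001, 0.751, 0.66, 0.0]
contact_force: [0.0, 0.6, -1.5]
gripper_width: 0.524
grasp_force: 0.0
now [ 0.613  -0.3651  0.16  ] 82.6 -> turn -2.2 shift 356.1 -115.7 -90.0 mm
```

View pics/m9.png

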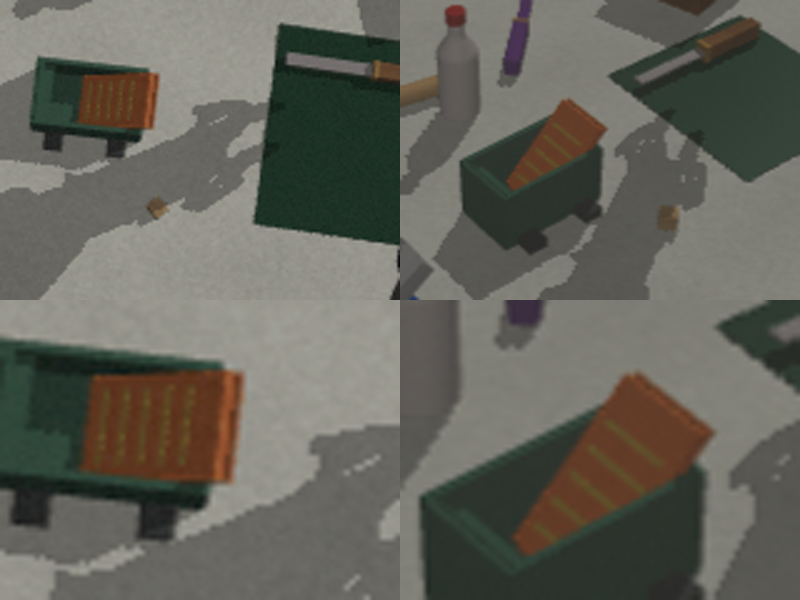

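```bash
python3 - <<'E'
from lib import *
np.set_printoptions(precision=4,suppress=True)
t=shot("top");s=shot("side")
f=lambda u,v:(u/5+255-.4,(v-300)/5+175-.4); g=lambda u,v:((u-400)/5+240-.4,(v-300)/5+185-.4)
for n,a,b in(("A",(228,372),(630,375)),("B",(217,482),(712,433)),("lowA",(92,377),None),("lowB",(82,468),(516,553))):
    print(n,tri(t,f(*a),s,g(*b)) if b else (onz(t,f(*a),.06),onz(t,f(*a),.03)))
E
```

```text
A (array([ 0.5924, -0.0592,  0.099 ]), np.float64(0.0006359527432966768))
B (array([ 0.5247, -0.0541,  0.0992]), np.float64(0.0027724737305404815))
lowA (array([0.5947, 0.0224, 0.06  ]), array([0.6   , 0.0222, 0.03  ]))
lowB (array([0.554 , 0.04  , 0.0465]), np.float64(0.03745646974053142))
```

```bash
python3 -m inch '[[0,0,-0.02,-2.2],[0.03,-0.005,0,0],[0.045,-0.008,0,0],[0.045,-0.008,0,0],[0.045,-0.008,0,0],[0.045,-0.008,0,0],[0.045,-0.008,0,0],[0.03,-0.006,0,0],[0,0,0,0],[0,0,0,0],[0,0,0,0]]' 0.085; python3 -c "
from lib import *
go(.5586,-.061,.090,84.8)"
```

```text
t: 15.05
eef_pos: [0.5884, -0.0788, 0.1806]
tool_rot: [-0.0, 0.739, 0.674, -0.001]
contact_force: [-0.2, -0.8, -0.3]
gripper_width: 0.996
grasp_force: 0.0
now [ 0.5884 -0.0788  0.1806] 84.7 -> turn -0.1 shift 15.0 -31.3 90.6 mm
```

```bash
python3 -m inch '[[0.015,-0.031,0.02,0],[0,0,0.03,0],[0,0,0.02,0],[0,0,0.01,0],[0,0,0.006,0],[0,0,0.004,0],[0,0,0,0],[0,0,0,0]]' 0.085;python3 -m inch '[[0,0,0,0],[0,0,0,0],[0,0,0,0],[0,0,0,0],[0,0,0,0],[0,0,0,0],[0,0,0,0]]' 0.055 90; python3 - <<'E'
from lib import *
t=shot("top","pics/t9.png");s=shot("side","pics/s9.png");print(pose()[:2])
c=s["color"][170:245,230:330,::-1];d=t["color"][165:240,235:335,::-1]
cv2.imwrite("pics/m10.png",np.hstack([cv2.resize(x,(400,300),interpolation=cv2.INTER_CUBIC) for x in (d,c)]))
E
```

```text
t: 15.85
eef_pos: [0.5598, -0.0594, 0.092]
tool_rot: [0.0, 0.738, 0.674, 0.0]
contact_force: [-0.1, -0.1, 0.5]
gripper_width: 1.0
grasp_force: 0.0
t: 16.55
eef_pos: [0.5605, -0.0589, 0.0922]
tool_rot: [0.001, 0.738, 0.675, 0.001]
contact_force: [1.6, 1.7, 6.4]
gripper_width: 0.755
grasp_force: 97.9
(array([ 0.56050675, -0.05888022,  0.09223896]), np.float64(84.86033007813398))
```

View pics/m10.png

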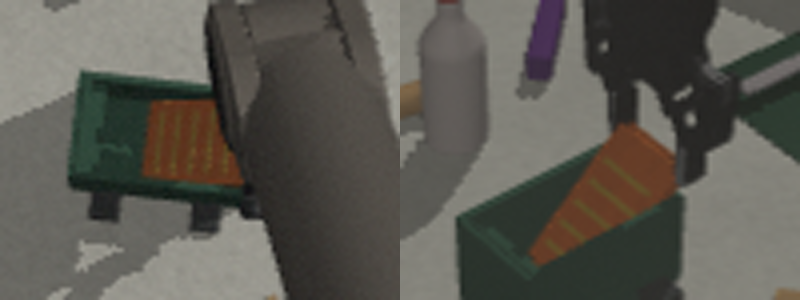

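The cover's upper end is between the pads at about (655,140) in the side half of the picture, with its lower end still inside the feeder. I'll lift it.

```bash
python3 -m inch '[[0,0,-0.01,0],[0,0,-0.015,0],[0,0,-0.02,0],[0,0,-0.025,0],[0,0,-0.025,0],[0,0,-0.03,0],[0,0,-0.03,0],[0,0,0,0],[0,0,0,0]]'; python3 - <<'E'
from lib import *
np.set_printoptions(precision=4,suppress=True)
t=shot("top","pics/t10.png");s=shot("side","pics/s10.png")
print(pose()[:2],pose()[2]["grasp_force"],pose()[2]["gripper_width"])
lo,hi=[3,120,70],[14,255,255]
for r,box in((t,(230,120,340,240)),(s,(220,110,340,260))):
    for c,a,rect in blobs(r,lo,hi,box)[:3]: print(c,a,cv2.boxPoints(rect).round(1).tolist())
E
```

```text
t: 17.55
eef_pos: [0.5584, -0.0596, 0.246]
tool_rot: [-0.0, 0.738, 0.674, -0.001]
contact_force: [-0.8, -0.1, -1.0]
gripper_width: 0.746
grasp_force: 100.8
(array([ 0.5577, -0.0595,  0.2447]), np.float64(84.83802676399027)) 100.78721836209297 0.7520993713252023
[281.8175 193.6422] 394.5 [[271.0, 181.0], [296.0, 181.0], [296.0, 204.0], [271.0, 204.0]]
[283.0204 178.9248] 924.0 [[261.0, 192.39999389648438], [287.5, 153.3000030517578], [305.29998779296875, 165.39999389648438], [278.70001220703125, 204.5]]
```

```bash
python3 - <<'E'
from lib import *
np.set_printoptions(precision=4,suppress=True)
t=shot("top");s=shot("side")
print(tri(t,(271,193),s,(269.9,198.4)))
m=np.array([.5327,-.3296]);a=np.radians(-7.3);ex=np.array([np.cos(a),np.sin(a)]);ey=np.array([-ex[1],ex[0]])
p=m-.04*ex-.05*ey; print(p)
go(*p,.15,82.7)
E
```

```text
(array([0.5668, 0.0277, 0.1637]), np.float64(0.002493937613939838))
[ 0.4867 -0.3741]
now [ 0.558  -0.0594  0.2447] 84.8 -> turn 2.1 shift -321.2 -30.8 94.7 mm
```

```bash
python3 -m inch '[[-0.03,0,0,2.1],[-0.04,-0.004,0,0],[-0.045,-0.004,0,0],[-0.045,-0.005,0.01,0],[-0.045,-0.005,0.02,0],[-0.045,-0.005,0.02,0],[-0.04,-0.005,0.02,0],[-0.031,-0.003,0.02,0],[0,0,0.02,0],[0,0,0.02,0],[0,0,0.015,0],[0,0,0,0]]'; python3 -m inch '[[0,0,0.01,0],[-0.001,0,0.008,0],[-0.002,0,0.008,0],[-0.003,0,0.008,0],[-0.003,0,0.008,0],[-0.003,0,0.008,0],[-0.002,0,0.006,0],[-0.002,0,0.006,0],[-0.001,0,0.005,0],[0,0,0.005,0],[0,0,0,0],[0,0,0,0]]' - 50; python3 - <<'E'
from lib import *
np.set_printoptions(precision=4,suppress=True)
t=shot("top","pics/t11.png");s=shot("side","pics/s11.png")
print(pose()[:2],pose()[2]["contact_force"])
lo,hi=[3,120,60],[14,255,255]
for r,box in((t,(330,150,440,270)),(s,(290,150,430,260))):
    for c,a,rect in blobs(r,lo,hi,box)[:3]: print(c,a,cv2.boxPoints(rect).round(1).tolist())
E
```

```text
t: 18.95
eef_pos: [0.4873, -0.3726, 0.0984]
tool_rot: [-0.003, 0.75, 0.661, -0.001]
contact_force: [-0.8, -0.1, -0.8]
gripper_width: 0.747
grasp_force: 100.7
t: 20.15
eef_pos: [0.4879, -0.3928, 0.0308]
tool_rot: [0.002, 0.751, 0.66, 0.0]
contact_force: [-0.3, -3.8, 5.6]
gripper_width: 0.752
grasp_force: 97.5
(array([ 0.4879, -0.3927,  0.0309]), np.float64(82.68106821572681)) [-0.0065 -4.1218  5.3526]
[385.334  225.6851] 751.5 [[365.20001220703125, 233.8000030517578], [367.79998779296875, 212.60000610351562], [406.70001220703125, 217.5], [404.0, 238.60000610351562]]
[405.0915 189.5125] 133.0 [[391.29998779296875, 190.60000610351562], [392.20001220703125, 184.60000610351562], [419.79998779296875, 188.5], [418.8999938964844, 194.60000610351562]]
[367.3277 196.5478] 624.0 [[345.6000061035156, 200.10000610351562], [378.0, 177.1999969482422], [389.1000061035156, 192.89999389648438], [356.70001220703125, 215.6999969482422]]
[351.429  172.4884] 50.5 [[341.6000061035156, 175.10000610351562], [360.70001220703125, 166.3000030517578], [362.20001220703125, 169.5], [343.1000061035156, 178.3000030517578]]
```

Nearly flat, so I'll lower it a little more and release.

```bash
python3 -m inch '[[0,0,0.004,0],[0,0,0.004,0],[0,0,0.003,0],[0,0,0,0],[0,0,0,0]]'; python3 -m inch '[[0,0,0,0],[0,0,0,0],[0,0,0,0],[0,0,0,0],[0,0,0,0],[0,0,-0.02,0],[0,0,-0.04,0],[0,0,-0.04,0],[0,0,-0.04,0],[0.04,0,-0.04,0],[0.045,0,0,0],[0.045,0,0,0]]' 0.085;  python3 -m inch '[[0.045,0,0,0],[0.045,0,0,0],[0.045,0,0,0],[0.045,0,0,0],[0.045,0,0,0],[0.045,0,0,0],[0,0,0,0],[0,0,0,0]]'; python3 - <<'E'
from lib import *
np.set_printoptions(precision=4,suppress=True)
t=shot("top","pics/t12.png");s=shot("side","pics/s12.png")
print(pose()[:2],pose()[2]["contact_force"])
def pr(n,bl,r,z):
    for c,a,rect in bl[:6]:
        P=np.array([onz(r,q,z)[:2] for q in cv2.boxPoints(rect)]);e=P[1]-P[0],P[2]-P[1];l=max(e,key=np.linalg.norm)
        print(n,c.round(1),a,"pos",onz(r,c,z)[:2],"size",np.sort([np.linalg.norm(v)for v in e]),"ang",np.degrees(np.arctan2(l[1],l[0])))
lo,hi=[3,120,60],[14,255,255];w=([8,70,60],[22,200,255])
pr("cover",blobs(t,lo,hi,(330,150,440,270)),t,.014);pr("coverS",blobs(s,lo,hi,(290,150,430,260)),s,.014)
pr("stray",blobs(t,*w,(150,222,330,300),8),t,.02);pr("blk",blobs(t,*w,(150,160,235,222),8),t,.025)
pr("pad",blobs(t,[105,150,30],[125,255,255],(150,160,235,222)),t,.003)
pr("black",blobs(t,[0,0,0],[180,255,28],(150,160,235,222),5),t,.092);pr("blackS",blobs(s,[0,0,0],[180,255,28],(150,230,240,310),5),s,.092)
E
```

```text
t: 20.75
eef_pos: [0.4877, -0.3918, 0.0193]
tool_rot: [0.001, 0.751, 0.661, 0.0]
contact_force: [0.1, -3.2, 5.1]
gripper_width: 0.748
grasp_force: 95.5
t: 21.95
eef_pos: [0.5032, -0.2657, 0.1953]
tool_rot: [0.001, 0.751, 0.66, 0.001]
contact_force: [1.3, 0.9, -0.7]
gripper_width: 0.996
grasp_force: 0.0
t: 22.75
eef_pos: [0.5366, 0.0026, 0.1936]
tool_rot: [-0.0, 0.749, 0.662, -0.0]
contact_force: [-0.5, -0.8, -0.2]
gripper_width: 0.997
grasp_force: 0.0
(array([ 0.5365, -0.    ,  0.1935]), np.float64(82.65701042106198)) [0.0082 0.1617 0.8449]
cover [384.2 226.3] 776.5 pos [ 0.4943 -0.3296] size [0.0674 0.1249] ang -97.6954171067305
cover [405.6 189.6] 143.0 pos [ 0.6129 -0.3988] size [0.0201 0.0908] ang -96.35390207551653
coverS [366.5 200.2] 543.5 pos [ 0.491  -0.3208] size [0.0871 0.1591] ang -97.18368600401561
coverS [347.4 174.5] 24.0 pos [ 0.6228 -0.3876] size [0.0198 0.0518] ang -100.72862869992126
stray [185.4 238.9] 34.5 pos [0.4424 0.2908] size [0.0184 0.0219] ang -125.55462966175365
stray [229.3 244.8] 33.0 pos [0.4265 0.1546] size [0.018  0.0209] ang -115.46113279930285
blk [190.6 195.7] 72.5 pos [0.5777 0.2792] size [0.0204 0.0481] ang -96.05646429154442
blk [189.6 203. ] 71.5 pos [0.5544 0.2816] size [0.0191 0.0475] ang -95.26693565870798
pad [185.4 208.6] 298.5 pos [0.5396 0.2973] size [0.0861 0.1444] ang -93.86997972423993
black [174.2 195.4] 32.0 pos [0.5667 0.3181] size [0.0149 0.0304] ang -177.6461038523806
blackS [180.7 283.6] 150.0 pos [0.5408 0.3383] size [0.0164 0.0887] ang 152.13139722610796
```

```bash
python3 - <<'E'
from lib import *
np.set_printoptions(precision=4,suppress=True)
t=cv2.imread("pics/t12.png");s=cv2.imread("pics/s12.png")
T=shot("top");S=shot("side")
print(cv2.cvtColor(t,cv2.COLOR_BGR2HSV)[188:206,168:182,2])
b=[b for b in blobs(S,[0,0,0],[180,255,28],(150,230,240,310),5)][0];print(cv2.boxPoints(b[2]))
print(cv2.cvtColor(s,cv2.COLOR_BGR2HSV)[268:300,172:192,2])
E
```

```text
[[144 132  95  97  95  97 100  98  96  95  99 110 122 117]
 [142 131  94  98  97  98  95  97  97  98  99 110  99  77]
 [144 134  95  92  76  79  98  97  96  99 103 114  92  55]
 [134  98  97  87  27  28  35  42  71  96 101 112  92  51]
 [137  96  95  71  19  24  25  27  34  67 100 106  83  50]
 [131  95  92  70  27  24  17  23  22  27  71 124  81  56]
 [132  95  92  49  28  13  25  26  11  22  69 115  84  58]
 [131  97  88  37  20  21  24  17  22  27  71 114  79  57]
 [130  79  64  36  22  22  28  21  23  36  83 106  82  61]
 [ 91  73  63  38  14  27  20  25  16  52 101  97  82  56]
 [ 88  73  70  62  26  18  18  15  13  50 100  96  80  65]
 [ 87  71  72  68  64  36  18  14  18  64 123  87  84  69]
 [ 90  71  69  69  69  63  36  20  12  67 124  89  83  73]
 [ 83  68  71  71  68  69  64  37  24  68 114  88  82  72]
 [ 83  70  69  69  68  68  70  70  71  91 114  90  85  79]
 [ 83  70  70  68  71  70  69  68  77 100 106  91  86  92]
 [ 79  71  71  70  70  72  69  70  80 106  95  82  64  96]
 [ 79  69  71  69  69  70  68  68  86 119 121 113 110 115]]
[[174.7024 270.4377]
 [181.5952 269.1
[... 2068 characters left out ...]
  72  73
   75  75]
 [ 89  89  90  90  90  91  79  17  17  17  18  20  17  17  34  61  72  72
   75  76]
 [ 89  90  89  90  90  90  77  24  17  17  19  17  19  18  27  52  72  73
   74  76]
 [ 90  89  89  89  90  84  56  35  19  16  17  19  16  17  27  53  71  72
   74  76]
 [ 89  89  89  89  88  81  61  56  36  17  18  18  18  17  23  47  71  72
   74  76]
 [ 89  90  89  81  61  61  61  61  57  36  17  17  19  21  31  54  72  72
   74  76]
 [ 89  89  83  61  61  61  61  61  61  54  28  17  29  40  49  67  72  72
   72  75]
 [ 89  89  81  61  61  61  61  61  61  61  55  35  46  62  62  62  68  73
   73  74]
 [ 89  82  61  60  61  61  61  61  61  61  61  62  61  61  61  61  64  71
   73  74]]
```

```bash
python3 - <<'E'
from lib import *
np.set_printoptions(precision=4,suppress=True)
T=shot("top");S=shot("side")
print(tri(T,(174.2,194.3),S,(178.8,272.4)),onz(T,(174.2,194.3),.095),onz(S,(178.8,272.4),.095))
go(.5690,.318,.19,84.8)
E
```

```text
(array([0.5712, 0.3198, 0.0927]), np.float64(0.003889396116356443)) [0.5695 0.3179 0.095 ] [0.5708 0.322  0.095 ]
now [ 0.5366 -0.0001  0.1936] 82.6 -> turn -2.2 shift 319.7 3.4 3.6 mm
```

```bash
python3 -m inch '[[0.04,0.0005,0,-2.2],[0.04,0.0005,0,0],[0.04,0.0005,0,0],[0.04,0.0005,0,0],[0.04,0.0005,0,0],[0.04,0.0005,0,0],[0.04,0.0005,0,0],[0.04,0.0005,0,0],[0,0,0,0],[0,0,0,0]]' 0.055; python3 -c "
from lib import *
go(.570,.319,.076,84.8)"
```

```text
t: 24.05
eef_pos: [0.5703, 0.32, 0.1932]
tool_rot: [-0.0, 0.737, 0.676, -0.0]
contact_force: [0.7, -0.1, 0.2]
gripper_width: 0.643
grasp_force: 0.0
now [0.5703 0.32   0.1932] 85.0 -> turn 0.2 shift -1.0 -0.2 117.2 mm
```

```bash
python3 -m inch '[[-0.001,0,0.04,0],[0,0,0.04,0],[0,0,0.02,0],[0,0,0.01,0],[0,0,0.007,0],[0,0,0,0],[0,0,0,0]]'; python3 -m inch '[[0,0,0,0],[0,0,0,0],[0,0,0,0],[0,0,0,0],[0,0,0,0],[0,0,0,0],[0,0,-0.01,0],[0,0,-0.02,0],[0,0,-0.03,0],[0,0,-0.04,0],[0,0,0,0],[0,0,0,0]]' 0.005 50; python3 - <<'E'
from lib import *
np.set_printoptions(precision=4,suppress=True)
S=shot("side","pics/s13.png");T=shot("top","pics/t13.png")
go(.570,.15,.21,84.8);o=pose()[2];print(o["grasp_force"],o["gripper_width"],o["contact_force"],o["torque"])
a=S["color"][200:320,130:290,::-1];b=T["color"][150:270,150:310,::-1]
cv2.imwrite("pics/m11.png",np.hstack([cv2.resize(x,(400,300),interpolation=cv2.INTER_CUBIC) for x in(b,a)]))
E
```

```text
t: 24.75
eef_pos: [0.5712, 0.3188, 0.0779]
tool_rot: [0.0, 0.738, 0.675, 0.001]
contact_force: [-0.4, 0.2, 0.1]
gripper_width: 0.642
grasp_force: 0.0
t: 25.95
eef_pos: [0.5705, 0.3187, 0.1776]
tool_rot: [0.0, 0.738, 0.675, 0.001]
contact_force: [0.2, -0.2, -2.2]
gripper_width: 0.245
grasp_force: 49.2
now [0.5694 0.3178 0.1752] 84.9 -> turn 0.1 shift -167.0 15.8 -34.8 mm
49.15734887123108 0.2499751955627533 [-0.0919  0.0721 -2.7269] [ 0.0285 -0.048  -0.0638]
```

View pics/m11.png

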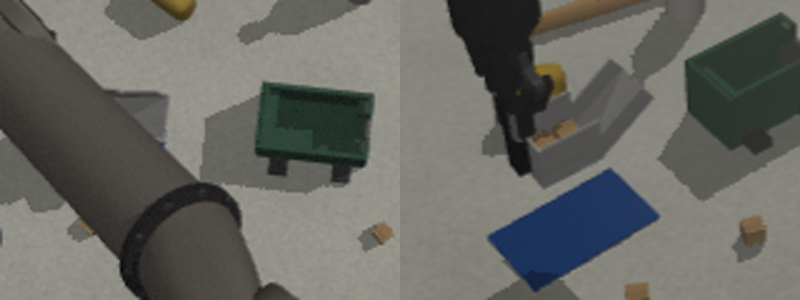

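The pan hangs level in the grip at about (590,110) in the side half, with 4 blocks inside, and the pad is clear. The tool can't tilt, so I'll let the pan pivot between the pads. First I ease the grip.

```bash
cat > tilt.py <<'E'
from lib import *
# pan outline in the side view: grey metal lip, found as the forward-most grey point vs scene without pan is hard; use Hough-free check:
def tilt(save):
    S=shot("side",save);o=pose()[2]
    print(np.round(o["eef_pos"],4),"F",np.round(o["contact_force"],1),"M",np.round(o["torque"],3),"grip",round(o["grasp_force"],1))
    return S
E
python3 -m inch '[[0,0,0,0],[0,0,0,0],[0,0,0,0],[0,0,0,0],[0,0,0,0]]' 0.005 20; python3 - <<'E'
from tilt import *
np.set_printoptions(precision=4,suppress=True)
tilt("pics/s14.png");a=cv2.imread("pics/s13.png").astype(int);b=cv2.imread("pics/s14.png").astype(int)
d=(abs(a-b).sum(2)>60).astype(np.uint8)[200:320,130:290];print("changed px",d.sum())
E
```

```text
t: 26.55
eef_pos: [0.5703, 0.3186, 0.1765]
tool_rot: [-0.0, 0.738, 0.675, -0.0]
contact_force: [0.5, 0.6, -2.3]
gripper_width: 0.248
grasp_force: 49.2
[0.5704 0.3186 0.1766] F [-0.2 -0.4 -1.6] M [ 0.07  -0.014 -0.029] grip 49.2
changed px 35
```

```bash
python3 -m inch '[[0,0,0,0],[0,0,0,0],[0,0,0,0],[0,0,0,0]]' 0.019 20;python3 -m inch '[[0,0,0,0],[0,0,0,0],[0,0,0,0],[0,0,0,0]]' 0.0205 20; python3 - <<'E'
from tilt import *
tilt("pics/s14.png");a=cv2.imread("pics/s13.png").astype(int);b=cv2.imread("pics/s14.png").astype(int)
d=(abs(a-b).sum(2)>60).astype(np.uint8)[200:320,130:290];print("changed px",d.sum())
E
```

```text
t: 27.0
eef_pos: [0.5703, 0.3186, 0.1767]
tool_rot: [0.0, 0.738, 0.675, 0.0]
contact_force: [-0.7, 0.0, -2.0]
gripper_width: 0.248
grasp_force: 49.2
t: 27.4
eef_pos: [0.5703, 0.3186, 0.1767]
tool_rot: [-0.0, 0.738, 0.675, 0.0]
contact_force: [-0.4, -0.4, -2.3]
gripper_width: 0.252
grasp_force: 49.2
[0.5703 0.3186 0.1767] F [-1.   0.3 -2.1] M [ 0.074 -0.07  -0.015] grip 49.2
changed px 27
```

```bash
python3 - <<'E'
from lib import *
C=np.array([.5685,.014]);d=np.array([np.cos(np.radians(84.8)),np.sin(np.radians(84.8))])
go(*(C+.215*d),.085,84.8)
E
```

```text
now [0.5703 0.3186 0.1767] 84.9 -> turn 0.1 shift -88.5 25.8 91.7 mm
```

```bash
python3 -m inch '[[-0.03,0.009,0,0],[-0.03,0.009,0.02,0],[-0.0285,0.008,0.03,0],[0,0,0.03,0],[0,0,0.01,0],[0,0,0,0],[-0.005,0,0,0],[-0.005,0,0,0],[-0.003,0,0,0],[0,0,0,0],[0,0,0,0]]'; python3 -c "
from tilt import *
tilt('pics/s15.png')"
```

```text
t: 28.55
eef_pos: [0.5877, 0.2154, 0.0873]
tool_rot: [0.0, 0.738, 0.675, 0.001]
contact_force: [0.7, 0.4, -1.3]
gripper_width: 0.245
grasp_force: 49.2
[0.5876 0.2154 0.0871] F [ 0.2  0.8 -0.8] M [ 0.186 -0.065  0.045] grip 49.2
```

```bash
python3 -m inch '[[-0.005,0,0,0],[-0.003,0,-0.008,0],[-0.003,0,-0.008,0],[-0.003,0,-0.007,0],[-0.004,0,-0.007,0],[-0.004,0,-0.007,0],[-0.005,0,-0.007,0],[0,0,0,0],[0,0,0,0]]'; python3 - <<'E'
from tilt import *
S=tilt('pics/s16.png')
a=S["color"][200:290,170:290,::-1]
cv2.imwrite("pics/m12.png",cv2.resize(a,(800,600),interpolation=cv2.INTER_CUBIC))
E
```

```text
t: 29.5
eef_pos: [0.5849, 0.1906, 0.1314]
tool_rot: [-0.001, 0.737, 0.676, 0.001]
contact_force: [0.3, 5.7, 0.5]
gripper_width: 0.247
grasp_force: 49.0
[0.5849 0.1906 0.1313] F [-0.7  5.5  0.3] M [ 1.26   0.192 -0.096] grip 49.0
```

View pics/m12.png

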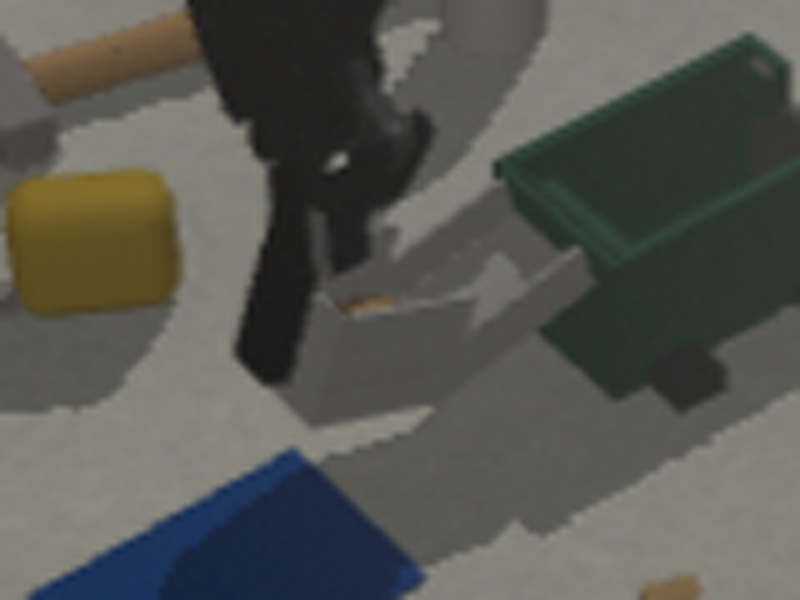

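```bash
python3 -m inch '[[-0.005,0,-0.006,0],[-0.005,0,-0.006,0],[-0.0055,0,-0.007,0],[-0.006,0,-0.006,0],[-0.006,0,-0.005,0],[-0.0065,0,-0.005,0],[-0.007,0,-0.004,0],[-0.007,0,-0.004,0],[-0.007,0,-0.004,0],[0,0,0,0],[0,0,0,0]]'; python3 - <<'E'
from tilt import *
np.set_printoptions(precision=4,suppress=True)
S=tilt('pics/s17.png');T=shot("top","pics/t17.png")
# light metal pixels near the pan in side view
v=S["hsv"];m=((v[...,1]<25)&(v[...,2]>75)&(v[...,2]<125)).astype(np.uint8)
for r in range(195,262,4): print(r,"".join("#" if x else "." for x in m[r,190:270]))
E
```

```text
t: 30.65
eef_pos: [0.5801, 0.1331, 0.1778]
tool_rot: [0.0, 0.738, 0.675, -0.0]
contact_force: [-1.3, 2.7, 0.4]
gripper_width: 0.248
grasp_force: 46.2
[0.5802 0.1333 0.1777] F [-0.3  3.5  0.3] M [ 0.842  0.043 -0.055] grip 46.2
195 ................................................................#...............
199 .................................................#............#.................
203 ..............................########.......................##.................
207 .................#############.....##..................######...................
211 ...##############...............##....................####....................#.
215 ####........................##.............##........###..............#.........
219 .........................##.............#############.........#.................
223 .....................###.............#############....#.........................
227 ..................###.............#######################.......................
231 ....................#####.....##########################........................
235 ........................###################################........#............
239 ............................########################################............
243 ...................................##############################...............
247 ######....................................#########.######......................
251 ###...............................................############..................
255 ...............................................####################.............
259 .............................................##########################...#####.
```

```bash
python3 -m inch '[[0.005,0,0,0],[0,0,-0.02,0],[0,0,-0.02,0],[0,0,-0.02,0],[-0.02,0,0,0],[-0.03,0,0,0],[-0.03,0,0,0],[-0.03,0,0,0],[-0.011,0,0,0],[0,0,0,0],[0,0,0,0],[0,0,0,0]]'; python3 - <<'E'
from tilt import *
S=tilt('pics/s18.png');T=shot("top","pics/t18.png")
for R,r0,r1,c0,c1,st in((T,168,226,225,310,2),(S,170,260,220,310,3)):
    h=R["hsv"]
    for r in range(r0,r1,st):
        print(r,"".join("g" if (55<p[0]<100 and p[1]>60) else "o" if (p[1]>70 and p[0]<25) else "k" if p[2]<35 else "#" if p[2]<112 and p[1]<35 else "." for p in h[r,c0:c1]))
E
```

```text
t: 31.95
eef_pos: [0.5699, 0.02, 0.2376]
tool_rot: [-0.0, 0.737, 0.676, 0.0]
contact_force: [-0.2, 0.2, -1.9]
gripper_width: 0.247
grasp_force: 46.1
[0.5699 0.0199 0.2376] F [-1.1  0.8 -2.6] M [-0.01   0.036  0.042] grip 46.1
168 .............................#k###.####.####.#.##.#.##.#.###.###.#####.###.##........
170 .............................#k##################.#.#####..##.#####.#######.#........
172 ..............................#k#..#.##.##.#####.##########..#######.#########.......
174 ..............................#k..############.#########..####.##.#####.####.##......
176 ...............................#k.#######.###.#####.####..####.########..######......
178 ................................k##.########.#.####.#########.#.########.######......
180 ...........................######k#######.##########.####################.###..#.....
182 ...........................##################.###..##.#######...#.##############.....
184 ..........................#kkkkkkkk#########.######.######..#####.####.###.##.###....
186 ..........................kkkkkkkkkkk#######.#####.######..#
[... 3885 characters left out ...]
.................#.#.....#.........
239 ........................#................................................#######..........
242 .....................................................................############.........
245 ........................##.........................................##############.........
248 .......................#######.................................#################..........
251 .....................############....................##..##################...............
254 ...................##################..........##########################.................
257 .................#######################......##########################..................
```

```bash
python3 -m inch '[[0,0,0.02,0],[0,0,0.02,0],[0,0,0.01,0],[0,0,0.006,0],[0,0,0,0],[0,0,0,0]]'; python3 -m inch '[[-0.005,0,0,0],[-0.005,0,-0.001,0],[-0.006,0,-0.002,0],[-0.007,0,-0.003,0],[-0.007,0,-0.003,0],[0,0,0,0],[0,0,0,0]]'; python3 -c "
from tilt import *
tilt('pics/s19.png')"
```

```text
t: 32.65
eef_pos: [0.5704, 0.0182, 0.1823]
tool_rot: [0.0, 0.738, 0.675, 0.0]
contact_force: [0.5, -0.2, -2.0]
gripper_width: 0.255
grasp_force: 46.1
t: 33.35
eef_pos: [0.5675, -0.0115, 0.1911]
tool_rot: [0.0, 0.738, 0.675, 0.001]
contact_force: [0.1, 3.3, 0.4]
gripper_width: 0.249
grasp_force: 45.9
[ 0.5675 -0.0114  0.1911] F [-1.1  3.6 -0. ] M [ 0.886  0.048 -0.041] grip 45.9
```

```bash
python3 -m inch '[[-0.007,0,-0.001,0],[-0.008,0,-0.001,0],[-0.008,0,0,0],[-0.008,0,0,0],[-0.008,0,0.001,0],[-0.008,0,0.001,0],[-0.008,0,0.001,0],[0,0,0,0]]'; python3 -m inch '[[-0.008,0,0.002,0],[-0.008,0,0.002,0],[-0.006,0,0.002,0],[0,0,0,0],[0,0,0,0]]'; python3 -c "
from tilt import *
tilt('pics/s20.png')"
```

```text
t: 34.2
eef_pos: [0.5627, -0.0695, 0.1903]
tool_rot: [0.001, 0.739, 0.674, -0.0]
contact_force: [-0.2, 2.3, 6.7]
gripper_width: 0.247
grasp_force: 47.8
t: 34.7
eef_pos: [0.5607, -0.091, 0.1843]
tool_rot: [0.001, 0.738, 0.674, -0.0]
contact_force: [0.6, 0.9, 6.5]
gripper_width: 0.245
grasp_force: 50.2
[ 0.5607 -0.0909  0.1844] F [-0.5  0.3  6.3] M [0.408 0.082 0.004] grip 50.2
```

```bash
python3 -m inch '[[0.01,0,-0.005,0],[0.02,0,-0.005,0],[0.02,0,-0.005,0],[0,0,0,0],[0,0,0,0],[0,0,0,0],[0,0,-0.02,0],[0,0,-0.02,0],[0,0,-0.02,0],[0,0,-0.02,0],[0,0,0,0],[0,0,0,0]]'; python3 - <<'E'
from tilt import *
S=tilt('pics/s21.png');T=shot("top","pics/t21.png")
w=([8,60,30],[24,220,255])
print("top",[(c.round().tolist(),a) for c,a,_ in blobs(T,*w,(240,170,315,230),3)]);print("side",[(c.round().tolist(),a) for c,a,_ in blobs(S,*w,(225,130,320,260),3)])
h=S["hsv"]
for r in range(140,250,3):
    print(r,"".join("g" if (55<p[0]<100 and p[1]>60) else "o" if (p[1]>60 and p[0]<25) else "k" if p[2]<35 else "#" if p[2]<112 and p[1]<35 else "." for p in h[r,225:315]))
E
```

```text
t: 35.95
eef_pos: [0.5645, -0.0398, 0.278]
tool_rot: [0.0, 0.738, 0.675, -0.0]
contact_force: [-0.3, -0.4, -2.4]
gripper_width: 0.249
grasp_force: 49.7
[ 0.5641 -0.0396  0.2773] F [ 0.8 -0.2 -2.2] M [-0.108  0.022  0.018] grip 49.7
top [([279.0, 207.0], 63.0), ([284.0, 197.0], 36.0)]
side [([314.0, 144.0], 278.5), ([230.0, 195.0], 69.5), ([275.0, 228.0], 20.0)]
140 #############################..........................###########################.ooooooo
143 #######################.................................########################.ooooooooo
146 ################....................................############################.ooooooooo
149 ##########..................................##############################........oooooooo
152 ####.................................#####################################........oooooooo
155 .................................########################.#####.##########......######.ooo
158 ..............................#####.########################....########......############
161 ..............................##############################.......
[... 2078 characters left out ...]
...gg..........##...#..............
230 #####..............#......gg.ggg...............oooo.ggg.........#.###....#.#..............
233 ###................#..........g.gggg.........o.g..........................##..............
236 #..................#................ggg.ggg................................#..............
239 ...................#.................g..............................#######...............
242 ...............................................................#############..............
245 ...................##.........................................##############..............
248 ..................#######................................##################...............
```

```bash
python3 -m inch '[[0,0,0.03,0],[0,0,0.01,0],[0,0,-0.02,0],[0,0,0.02,0],[0,0,-0.02,0],[0,0,0.02,0],[0.01,0,0,0],[-0.01,0,0,0],[0,0,0,0],[0,0,0,0]]';python3 -m inch '[[0,0,0,0],[0,0,0,0],[0,0,-0.03,0],[0.03,0,-0.03,0],[0.04,0,0,0],[0.045,0,0,0],[0.045,0,0,0],[0.045,0,0,0],[0.045,0,0,0],[0.045,0,0,0],[0,0,0,0],[0,0,0,0]]'; python3 - <<'E'
from tilt import *
np.set_printoptions(precision=4,suppress=True)
S=tilt('pics/s22.png');T=shot("top","pics/t22.png")
w=([8,60,30],[24,220,255])
print("top",[(c.round().tolist(),a) for c,a,_ in blobs(T,*w,(150,160,330,280),3)]);print("side",[(c.round().tolist(),a) for c,a,_ in blobs(S,*w,(150,130,340,335),3)])
for c,a,_ in blobs(T,*w,(245,170,315,230),3): print(onz(T,c,.026))
h=T["hsv"]
for r in range(184,214,1):
    print(r,"".join("g" if (55<p[0]<100 and p[1]>60) else "o" if (p[1]>60 and p[0]<25) else "k" if p[2]<35 else "." for p in h[r,250:302]))
E
```

```text
t: 37.05
eef_pos: [0.5648, -0.0392, 0.2388]
tool_rot: [0.0, 0.738, 0.675, -0.0]
contact_force: [0.3, -0.2, -1.3]
gripper_width: 0.247
grasp_force: 49.7
t: 38.25
eef_pos: [0.5902, 0.2567, 0.2983]
tool_rot: [-0.0, 0.737, 0.676, -0.0]
contact_force: [0.3, -0.7, -1.6]
gripper_width: 0.245
grasp_force: 49.7
[0.5908 0.2548 0.2984] F [ 0.1 -0.3 -1.6] M [-0.15   0.009  0.007] grip 49.7
top [([280.0, 202.0], 145.0), ([185.0, 239.0], 37.0), ([302.0, 242.0], 33.5)]
side [([324.0, 145.0], 929.0), ([159.0, 167.0], 666.0), ([207.0, 202.0], 414.0), ([187.0, 236.0], 303.0), ([225.0, 318.0], 88.0), ([271.0, 292.0], 79.5), ([327.0, 247.0], 52.5), ([198.0, 162.0], 24.5), ([275.0, 228.0], 19.0)]
[0.562  0.0008 0.026 ]
184 .....ggggggggggggg..................................
185 .....ggggggggggggggggggggg..........................
186 .....ggggggggggg.gggggggggggggggggg.................
187 .....ggggggggggg.ggggggggggggggggggggggggggg........
188 ....ggggggggggggk.ggggggggkgggggggg.ggggggggggggg...
189 ....ggggggggggggggggkgggggggggggggggggggggggggggg...
190 ....ggggggggggggggggggggggggggggggggggggggkggg
[... 617 characters left out ...]
..ggggggg.......
202 ...ggggggggggggggggggggoooooooogggggggggggggg.......
203 ...ggggggggggggggggggg.oooooooogggggggggggggg.......
204 ...ggggggggggggggggggg.ooooooo...gggggggggggg.......
205 ..gggggggggggggggggggg.oooooooooooo.ggggggggg.g.....
206 ..ggggggggggggggggggggooooooooooooooo.gggggg..g.....
207 ..ggggggggggggggggggg.ooooooooooooooo.gggggg..g.....
208 ..ggggggggggggggggggg.ooooooooooooooogggggg...g.....
209 ..gggggggggggggggggggg...ooooooooooooggggggg..g.....
210 ...gggggggggggggggggggggggg......ooo.ggggggg..g.....
211 ...ggggggggggggggggggggggggggggggggggggggggggg......
212 .......gk.gkggg.gkgggggggggg.ggggggggggggggggg......
213 ........k.....k..gggkggggggkgggggggggggggggggg......
```

```bash
python3 -m inch '[[-0.04,0,0,0],[-0.045,0,0,0],[-0.045,0,0,0],[-0.045,0,0,0],[-0.045,0,0,0],[-0.035,0,0,0],[0,0,0.03,0],[0,0,0.03,0],[0,0,0.03,0],[0,0,0.02,0],[0,0,0,0],[0,0,0,0]]'; python3 - <<'E'
from tilt import *
tilt('pics/s23.png')
C=np.array([.5685,.014]);d=np.array([np.cos(np.radians(84.8)),np.sin(np.radians(84.8))])
go(*(C+.008*d),.188,84.8)
E
```

```text
t: 39.55
eef_pos: [0.5685, -0.0001, 0.1893]
tool_rot: [0.0, 0.738, 0.675, -0.0]
contact_force: [0.5, 0.7, -0.1]
gripper_width: 0.248
grasp_force: 49.7
[5.691e-01 2.000e-04 1.900e-01] F [-0.3  0.7 -0.5] M [-0.068 -0.006  0.045] grip 49.7
now [5.691e-01 2.000e-04 1.900e-01] 84.9 -> turn 0.1 shift 21.7 -1.9 2.0 mm
```

```bash
python3 -m inch '[[0.008,0,0,0],[0.008,0,0,0],[0.008,0,0,0],[0.008,0,-0.001,0],[0.008,0,-0.001,0],[0.008,0,-0.001,0],[0.008,0,-0.001,0],[0,0,0,0]]';python3 -m inch '[[0.008,0,0,0],[0.008,0,0,0],[0.008,0,0,0],[0.008,0,0.002,0],[0.008,0,0.002,0],[0.008,0,0.003,0],[0,0,0,0],[0,0,0,0]]'; python3 -c "
from tilt import *
tilt('pics/s23.png')"
```

```text
t: 40.4
eef_pos: [0.5739, 0.0586, 0.1934]
tool_rot: [0.0, 0.737, 0.676, 0.001]
contact_force: [-0.9, -2.4, 5.1]
gripper_width: 0.251
grasp_force: 48.6
t: 41.2
eef_pos: [0.5782, 0.1067, 0.1864]
tool_rot: [-0.0, 0.737, 0.676, 0.001]
contact_force: [0.7, 0.0, 6.2]
gripper_width: 0.248
grasp_force: 46.8
[0.5782 0.1065 0.1864] F [0.1 0.5 6.4] M [-0.273 -0.056  0.013] grip 46.8
```

```bash
python3 -m inch '[[0.008,0,0.002,0],[0.008,0,0.003,0],[0.009,0,0.005,0],[0.009,0,0.006,0],[0.009,0,0.006,0],[0.008,0,0.008,0],[0.008,0,0.008,0],[0.007,0,0.008,0],[0,0,0,0]]';python3 -m inch '[[0.006,0,0.007,0],[0.006,0,0.008,0],[0.005,0,0.008,0],[0,0,0,0],[0,0,0,0]]'; python3 -c "
from tilt import *
S=tilt('pics/s24.png')
h=S['hsv']
for r in range(195,275,2):
    print(r,''.join('g' if (55<p[0]<100 and p[1]>60) else 'b' if p[0]>100 and p[1]>100 else 'o' if (p[1]>60 and p[0]<25) else 'k' if p[2]<35 else '#' if p[2]<112 and p[1]<22 else '.' for p in h[r,185:275]))
"
```

```text
t: 42.15
eef_pos: [0.583, 0.1734, 0.1389]
tool_rot: [-0.001, 0.737, 0.676, 0.001]
contact_force: [1.2, 5.3, 5.5]
gripper_width: 0.249
grasp_force: 39.0
t: 42.65
eef_pos: [0.5845, 0.1872, 0.1162]
tool_rot: [-0.0, 0.738, 0.675, -0.0]
contact_force: [-0.8, 1.9, 1.3]
gripper_width: 0.252
grasp_force: 36.3
[0.5845 0.1871 0.1163] F [0.4 1.4 1.2] M [ 0.295  0.041 -0.005] grip 36.3
195 ..............#kk.k.#########################.oooo.##.######.######.......................
197 ..............##kk#k.#########################oooo.##########.###.#.......................
199 ..............#kk#k###########################..###.##..###########.......................
201 ............o.kkkk###k#############################.#.#######.###.#.......................
203 ......oooooooo..kkk.#k#########################.....#.#.#####.###.#.......................
205 ooooooooooooooo.kk#k#k######k################....####.#############.......................
207 oooooooooooooooo####kkk#####################.....###########.#####........................
209 oooooooooooooo..#k###k#k###################....#######
[... 2376 characters left out ...]
#####################...###########
261 ......................................########....########################################
263 ........................................###.....##########################################
265 ..........................................##.##...########################################
267 ......................................###################################################.
269 ..........................bbbbb...###################################################.....
271 ......................bbbbbbbbbbb.################################################........
273 ..................bbbbbbbbbbbbbbbbb.###########################################...........
```

```bash
python3 -m inch '[[0,0,-0.03,0],[0,0,-0.03,0],[0,0,0,0],[0,0,0,0]]'; python3 - <<'E'
from tilt import *
S=tilt('pics/s25.png');go(.570,.3187,.16,84.8)
m=[b for b in blobs(S,[90,100,25],[130,255,255],(140,230,270,330))]
print([(c,a,onz(S,c,.003)) for c,a,_ in m])
S13=dict(S);im=cv2.imread("pics/s13.png");S13["hsv"]=cv2.cvtColor(im,cv2.COLOR_BGR2HSV)
print([(c,a,onz(S,c,.003)) for c,a,_ in blobs(S13,[90,100,25],[130,255,255],(140,230,270,330))])
E
```

```text
t: 43.1
eef_pos: [0.5848, 0.1864, 0.1767]
tool_rot: [0.0, 0.738, 0.675, -0.0]
contact_force: [0.1, 0.4, -2.8]
gripper_width: 0.249
grasp_force: 36.2
[0.5842 0.1862 0.1757] F [ 0.6 -0.3 -1.9] M [ 0.006 -0.005  0.006] grip 36.2
now [0.5842 0.1862 0.1757] 84.9 -> turn 0.1 shift 130.7 -26.1 15.7 mm
[(array([198.43011115, 291.15628158]), 1484.5, array([0.56256775, 0.28189233, 0.003     ]))]
[(array([198.59049849, 291.15055202]), 1494.5, array([0.56230009, 0.28158762, 0.003     ]))]
```

```bash
python3 -m inch '[[0.033,-0.0065,0,0],[0.033,-0.0065,0,0],[0.033,-0.0065,0,0],[0.032,-0.0065,0,0],[0,0,0.02,0],[0,0,0.02,0],[0,0,0.01,0],[0,0,0.01,0],[0,0,0.006,0],[0,0,0,0]]';python3 -c "
from tilt import *
S=tilt('pics/s26.png')";python3 -m inch '[[0,0,0.006,0],[0,0,0.006,0],[0,0,0.006,0],[0,0,0.006,0],[0,0,0.005,0],[0,0,0.002,0],[0,0,0,0],[0,0,0,0]]';python3 -c "
from tilt import *
S=tilt('pics/s26.png')
h=S['hsv']
for r in range(250,312,2):
    print(r,''.join('b' if p[0]>100 and p[1]>100 else 'o' if (p[1]>60 and p[0]<25) else 'k' if p[2]<35 else '#' if p[2]<112 and p[1]<22 else '.' for p in h[r,155:240]))
"
```

```text
t: 44.15
eef_pos: [0.5702, 0.3195, 0.1098]
tool_rot: [-0.0, 0.738, 0.675, -0.001]
contact_force: [-0.1, -1.1, -1.0]
gripper_width: 0.25
grasp_force: 36.1
[0.5706 0.3199 0.1106] F [-0.6 -0.8 -1.6] M [ 0.076  0.01  -0.015] grip 36.2
t: 45.0
eef_pos: [0.5706, 0.3202, 0.0798]
tool_rot: [0.0, 0.738, 0.675, 0.0]
contact_force: [0.1, 0.1, -1.5]
gripper_width: 0.248
grasp_force: 36.2
[0.5707 0.3203 0.0799] F [ 0.7  0.4 -0.7] M [0.093 0.036 0.038] grip 36.2
250 ......##kkkkkkkkkkkkkkkkkkkkkkk########..............................................
252 ........kkkkkkkkkkkkkkkkkkkkkkkk######...............................................
254 .........kkkkkkkkkkkkkkkkkkkkkkk####....................###.........................#
256 ........##kkkkkkkkkkkkkkkkk####kk#.....................########...................###
258 ........###kkkkkkkkkkkkkkkkk######...................###########.................####
260 ........####kkkkkkkkkkkkkkkkk#####.................###############..............#####
262 ...........##.#kkkkkkkkkkkkkk######...............##################...........######
264 .............
[... 1442 characters left out ...]
bbbbbbbkkkkkk####################.bbbbbbbbbbbbb..##...................
298 ............#bbbbbbbbbbkkkb.################.bbbbbbbbbbbbbb..#####...................
300 ...............bbbbbbbbbbbbbb.###########.bbbbbbbbbbbbb..#######.....................
302 .................bbbbbbbbbbbbbb.#####bbbbbbbbbbbbbbb..########.......................
304 ..............####.bbbbbbbbbbbbbb..bbbbbbbbbbbbbb.##########.........................
306 .............#######bbbbbbbbbbbbbbbbbbbbbbbbbb.#.....................................
308 ...........##########.bbbbbbbbbbbbbbbbbbbb..###......................................
310 ..........#############.bbbbbbbbbbbbbbb..#####.......................................
```

```bash
python3 -m inch '[[0,0,0.0015,0],[0,0,0.0015,0],[0,0,0.001,0],[0,0,0,0],[0,0,0,0]]';python3 -m inch '[[0,0,0.0015,0],[0,0,0.0015,0],[0,0,0,0],[0,0,0,0]]'
```

```text
t: 45.55
eef_pos: [0.5706, 0.3203, 0.0759]
tool_rot: [0.0, 0.738, 0.675, 0.0]
contact_force: [-0.6, 0.1, 2.6]
gripper_width: 0.246
grasp_force: 36.3
t: 45.95
eef_pos: [0.5708, 0.3212, 0.0757]
tool_rot: [0.0, 0.737, 0.675, 0.001]
contact_force: [-6.6, -2.2, 19.6]
gripper_width: 0.248
grasp_force: 38.3
```

```bash
python3 -m inch '[[0,0,-0.002,0],[0,0,0,0],[0,0,0,0]]';python3 -m inch '[[0,0,0,0],[0,0,0,0],[0,0,0,0],[0,0,0,0],[0,0,-0.02,0],[0,0,-0.04,0],[0,0,-0.04,0],[-0.04,0,-0.04,0],[-0.04,0,0,0],[-0.04,0,0,0],[-0.04,0,0,0],[0,0,0,0]]' 0.055;python3 - <<'E'
from tilt import *
np.set_printoptions(precision=4,suppress=True)
S=tilt('pics/s27.png');T=shot("top","pics/t27.png")
h=S['hsv']
for r in range(262,306,3):
    print(r,''.join('b' if p[0]>100 and p[1]>100 else 'o' if (p[1]>60 and p[0]<25) else 'k' if p[2]<35 else '#' if p[2]<112 and p[1]<22 else '.' for p in h[r,155:240]))
w=([8,60,50],[24,220,255])
for R,box in((T,(150,150,330,300)),(S,(205,235,345,335))):
    for c,a,rc in blobs(R,*w,box,8): print(c.round(1),a,onz(R,c,.02)[:2],np.round(rc[1],1),rc[2])
w=([8,70,60],[22,200,255])
for i,(a,b) in enumerate((((185.4,238.9),(224.6,318.6)),((229.3,244.8),(270.8,291.7)),((302.5,242.5),(326.8,246.6)))): print(tri(T,a,S,b))
E
```

```text
t: 46.25
eef_pos: [0.5709, 0.3207, 0.0758]
tool_rot: [0.0, 0.738, 0.675, 0.001]
contact_force: [-1.7, -1.1, 8.8]
gripper_width: 0.252
grasp_force: 37.2
t: 47.45
eef_pos: [0.5571, 0.1577, 0.2096]
tool_rot: [0.001, 0.741, 0.672, -0.002]
contact_force: [-0.5, -0.7, 0.8]
gripper_width: 0.646
grasp_force: 0.0
[0.5571 0.1614 0.2099] F [ 0.2  0.6 -0.9] M [ 0.018 -0.033 -0.04 ] grip 0.0
262 ...........##......................................################............######
265 ................................................#######################.........#####
268 ........................................###...############################..........#
271 ..................................#######################################............
274 ................kkkkkk#.....###########################################..............
277 ................#kkkkkkk###########################################.b................
280 .................kkkkkkkk########################################.bbbbbbb............
283 .................#kkkkkkk#####################################.bbbbbbbbbbbbb........
[... 564 characters left out ...]
.bbbbbbbbbbbbb.##.bbbbbbbbbbbbb.##..#.####.........................
[279.6 202.3] 140.0 [0.5631 0.0007] [14.4 16.2] 6.340191841125488
[182.2 249.7] 41.5 [0.4087 0.2995] [7.1 6.4] 45.0
[302.4 242.5] 33.5 [ 0.438  -0.0724] [6.7 6.4] 56.3099365234375
[228.8 245. ] 27.5 [0.4261 0.1561] [6.7 6.3] 26.56505012512207
[231.1 328.6] 85.5 [0.4049 0.3046] [11.  8.] 90.0
[270.7 291.7] 79.5 [0.4226 0.161 ] [10.7  9.2] 75.96376037597656
[326.8 246.6] 51.5 [ 0.4334 -0.0645] [7.1 9.3] 7.125016689300537
(array([0.4434, 0.2926, 0.0109]), np.float64(0.0007920191375475753))
(array([0.4275, 0.1554, 0.0114]), np.float64(0.0008383139385089621))
(array([ 0.4391, -0.073 ,  0.0105]), np.float64(0.0011159213015385437))
```

```bash
cat > stray.py <<'E'
from lib import *
np.set_printoptions(precision=4,suppress=True)
def yaw(R,c,z):
    x,y=int(c[0])-9,int(c[1])-9
    p=cv2.resize(R["color"][y:y+19,x:x+19],None,fx=8,fy=8,interpolation=cv2.INTER_CUBIC)
    s=cv2.cvtColor(p,cv2.COLOR_RGB2HSV)[...,1]
    _,m=cv2.threshold(s,0,255,cv2.THRESH_OTSU)
    cs,_=cv2.findContours(m,cv2.RETR_EXTERNAL,cv2.CHAIN_APPROX_NONE);k=max(cs,key=cv2.contourArea)
    b=cv2.boxPoints(cv2.minAreaRect(k));P=np.array([onz(R,((q[0]+.5)/8-.5+x,(q[1]+.5)/8-.5+y),z)[:2] for q in b])
    e=P[1]-P[0];f=P[2]-P[1];return np.degrees(np.arctan2(e[1],e[0]))%90,np.linalg.norm(e),np.linalg.norm(f),P.mean(0)
def scan():
    T=shot("top");S=shot("side");w=([8,60,50],[24,220,255])
    a=[b for b in blobs(T,*w,(140,218,345,330),8)];s=[b for b in blobs(S,*w,(205,235,345,360),8)]
    for c,A,_ in a:
        j=min(s,key=lambda q:tri(T,c,S,q[0])[1] + np.linalg.norm(onz(T,c,.01)-onz(S,q[0],.01)))
        print("top",c.round(1),"side",j[0].round(1),*tri(T,c,S,j[0]),"yaw",*yaw(T,c,.02))
    print("feeder wood",[(c.round(0).tolist(),A) for c,A,_ in blobs(T,*w,(250,180,302,214),3)])
E
python3 -c "
from stray import *
scan();go(.4275,.1554,.10)"
```

```text
top [182.2 249.7] side [231.  328.7] [0.4094 0.301  0.0119] 0.0007842380188709964 yaw 49.59528630345945 0.02107397533991581 0.024363393228922562 [0.4085 0.299 ]
top [302.4 242.6] side [326.8 246.6] [ 0.4389 -0.0725  0.0109] 0.0009736662657066992 yaw 39.24773376399235 0.021677996423427538 0.02240075900148978 [ 0.4378 -0.0724]
top [228.5 245.1] side [270.7 291.7] [0.4261 0.1575 0.0144] 0.00034253820295954986 yaw 63.5612285123009 0.021250171759101873 0.024388024890385426 [0.4266 0.1541]
feeder wood [([280.0, 202.0], 142.5)]
now [0.5567 0.1666 0.2101] 85.0 -> turn -0.0 shift -22.4 -127.8 110.1 mm
```

```bash
python3 -m inch '[[0,-0.03,0,7.1],[0,-0.03,0,7.1],[0,-0.03,0.02,7.2],[0,0,0,0],[0,0,0,0]]' 0.05; python3 -c "
from lib import *
go(.427,.1555,.06,63.6);go(.427,.1555,.018,63.6)"
```

```text
t: 48.15
eef_pos: [0.4687, 0.1858, 0.1899]
tool_rot: [-0.0, 0.849, 0.529, -0.0]
contact_force: [0.6, 0.0, 0.3]
gripper_width: 0.581
grasp_force: 0.0
now [0.4687 0.1858 0.1899] 63.8 -> turn 0.2 shift -45.7 -23.8 129.9 mm
now [0.4687 0.1858 0.1899] 63.8 -> turn 0.2 shift -45.7 -23.8 171.9 mm
```

```bash
python3 -m inch '[[-0.023,-0.012,0.02,0],[-0.023,-0.012,0.03,0],[0,0,0.04,0],[0,0,0.04,0],[0,0,0.025,0],[0,0,0.012,0],[0,0,0.005,0],[0,0,0,0],[0,0,0,0]]';python3 -m inch '[[0,0,0,0],[0,0,0,0],[0,0,0,0],[0,0,0,0],[0,0,0,0],[0,0,0,0],[0,0,-0.03,0],[0,0,-0.04,0],[0,0,-0.04,0],[0,0,-0.04,0],[0,0,0,0]]' 0.005 30; python3 -c "
from lib import *
go(.5685,.03,.17,63.6)"
```

```text
t: 49.05
eef_pos: [0.4284, 0.1542, 0.019]
tool_rot: [0.0, 0.85, 0.527, 0.001]
contact_force: [-0.4, -1.4, 0.4]
gripper_width: 0.584
grasp_force: 0.0
t: 50.15
eef_pos: [0.4303, 0.1551, 0.1732]
tool_rot: [0.001, 0.85, 0.526, 0.005]
contact_force: [0.6, -0.1, 0.2]
gripper_width: 0.225
grasp_force: 29.8
now [0.4303 0.1551 0.1732] 63.5 -> turn -0.1 shift -50.6 179.4 3.2 mm
```

```bash
python3 -m inch '[[-0.01,0.036,0,0],[-0.01,0.036,0,0],[-0.01,0.036,0,0],[-0.01,0.036,0,0],[-0.01,0.036,0,0],[0,0,0.03,0],[0,0,0.03,0],[0,0,0.012,0],[0,0,0,0],[0,0,0,0]]';python3 -m inch '[[0,0,0,0],[0,0,0,0],[0,0,0,0],[0,0,0,0],[0,0,-0.03,0],[0,0,-0.04,0],[0,0,-0.03,0],[0.04,-0.04,0,0],[0.04,-0.04,0,0],[0,-0.04,0,0],[0,0,0,0]]' 0.05; python3 -c "
from stray import *
scan();go(.409,.300,.10,49.6)"
```

```text
t: 51.15
eef_pos: [0.5665, 0.0291, 0.0967]
tool_rot: [0.0, 0.85, 0.527, 0.0]
contact_force: [0.6, 0.7, 0.4]
gripper_width: 0.227
grasp_force: 29.8
t: 52.25
eef_pos: [0.4941, 0.1454, 0.1961]
tool_rot: [-0.001, 0.848, 0.53, -0.001]
contact_force: [0.1, -0.7, -0.4]
gripper_width: 0.587
grasp_force: 0.0
top [182.2 249.7] side [231.  328.8] [0.4095 0.3011 0.0117] 0.0008136556411868104 yaw 48.30951678357278 0.021090939137404063 0.02430839625570693 [0.4085 0.2989]
top [302.4 242.5] side [326.8 246.6] [ 0.4391 -0.0727  0.0106] 0.0008855008362828318 yaw 39.32429004653002 0.021487009858508804 0.022283256027137197 [ 0.4379 -0.0725]
feeder wood [([280.0, 202.0], 141.5), ([267.0, 200.0], 34.0)]
now [0.4981 0.1416 0.1963] 63.6 -> turn 14.0 shift 62.8 -170.5 96.3 mm
```

```bash
python3 -m inch '[[0,0,0,7],[0,0,0,7],[0.012,-0.034,0,0],[0.012,-0.034,0,0],[0.013,-0.034,0,0],[0.013,-0.034,0,0],[0.013,-0.034,0,0],[0,0,0,0],[0,0,0,0]]' ; python3 -c "
from lib import *
go(.409,.300,.018,49.6)"
```

```text
t: 53.25
eef_pos: [0.411, 0.2995, 0.196]
tool_rot: [0.0, 0.908, 0.419, 0.0]
contact_force: [0.1, 0.5, -0.1]
gripper_width: 0.587
grasp_force: 0.0
now [0.411  0.2995 0.196 ] 49.5 -> turn -0.1 shift -0.9 -1.9 178.0 mm
```

```bash
python3 -m inch '[[0,-0.001,0.04,0],[0,0,0.04,0],[0,0,0.04,0],[0,0,0.035,0],[0,0,0.017,0],[0,0,0.005,0],[0,0,0,0],[0,0,0,0]]';python3 -m inch '[[0,0,0,0],[0,0,0,0],[0,0,0,0],[0,0,0,0],[0,0,0,0],[0,0,0,0],[0,0,-0.03,0],[0,0,-0.04,0],[0,0,-0.04,0],[0,0,-0.04,0],[0,0,0,0]]' 0.005 30; python3 -c "
from lib import *
go(.57,.045,.17)"
```

```text
t: 54.05
eef_pos: [0.4106, 0.3001, 0.0199]
tool_rot: [0.0, 0.908, 0.418, 0.001]
contact_force: [0.3, 0.3, -0.7]
gripper_width: 0.585
grasp_force: 0.0
t: 55.15
eef_pos: [0.4118, 0.3027, 0.1747]
tool_rot: [-0.001, 0.908, 0.419, 0.005]
contact_force: [0.8, -0.0, -0.2]
gripper_width: 0.224
grasp_force: 29.6
now [0.4118 0.3027 0.1747] 49.5 -> turn -0.0 shift -93.5 287.6 4.7 mm
```

```bash
python3 -c "
from lib import *
go(.580,.030,.097)"; python3 -m inch '[[-0.012,0.038,0,0],[-0.012,0.038,0,0],[-0.012,0.038,0,0],[-0.012,0.038,0,0],[-0.012,0.038,0,0],[-0.012,0.038,0,0],[-0.012,0.038,0,0],[-0.012,0.038,0,0],[0,0,0,0],[0,0,0,0]]'; python3 -c "
from lib import *
go(.580,.030,.097)"
```

```text
now [0.4118 0.3027 0.1747] 49.5 -> turn -0.0 shift -98.4 304.9 77.7 mm
t: 56.15
eef_pos: [0.5782, 0.0289, 0.1685]
tool_rot: [-0.0, 0.908, 0.418, -0.0]
contact_force: [-1.0, 1.1, -0.2]
gripper_width: 0.224
grasp_force: 29.6
now [0.5782 0.0289 0.1685] 49.4 -> turn -0.0 shift 2.0 0.6 71.5 mm
```

```bash
python3 -m inch '[[0,0,0.03,0],[0,0,0.03,0],[0,0,0.011,0],[0,0,0,0],[0,0,0,0]]';python3 -m inch '[[0,0,0,0],[0,0,0,0],[0,0,0,0],[0,0,0,0],[0,0,-0.03,0],[0,0,-0.04,0],[0,0,-0.03,0],[-0.04,-0.04,0,0],[-0.04,-0.03,0,0],[-0.03,-0.03,0,0],[0,0,0,0]]' 0.05; python3 -c "
from stray import *
scan();go(.4383,-.0725,.10,39.3)"
```

```text
t: 56.65
eef_pos: [0.5787, 0.0309, 0.0989]
tool_rot: [0.0, 0.908, 0.419, 0.0]
contact_force: [-0.3, 0.9, 0.3]
gripper_width: 0.226
grasp_force: 29.6
t: 57.75
eef_pos: [0.4313, 0.0103, 0.1972]
tool_rot: [0.0, 0.908, 0.419, -0.003]
contact_force: [1.0, -0.3, 0.3]
gripper_width: 0.584
grasp_force: 0.0
feeder wood [([275.0, 199.0], 212.5)]
now [0.4372 0.0115 0.1986] 49.5 -> turn 10.2 shift -52.4 65.6 98.6 mm
```

```bash
python3 -m inch '[[0,0,0,5.1],[0,0,0,5.1],[-0.018,0.022,0,0],[-0.018,0.022,0,0],[-0.017,0.021,0,0],[0,0,0,0],[0,0,0,0]]'; python3 -c "
from lib import *
S=shot('side');print([(c.round(1),a) for c,a,_ in blobs(S,[8,60,50],[24,220,255],(300,230,345,270),8)])
go(.4383,-.0725,.018,39.3)"
```

```text
t: 58.55
eef_pos: [0.439, -0.0723, 0.1982]
tool_rot: [-0.0, 0.942, 0.336, 0.001]
contact_force: [-1.1, 0.5, 0.1]
gripper_width: 0.586
grasp_force: 0.0
[(array([326.8, 246.6]), 51.5)]
now [ 0.4388 -0.0716  0.1981] 39.4 -> turn 0.1 shift -1.0 0.4 180.1 mm
```

```bash
python3 -m inch '[[-0.001,0,0.04,0],[0,0,0.04,0],[0,0,0.04,0],[0,0,0.035,0],[0,0,0.018,0],[0,0,0.006,0],[0,0,0,0],[0,0,0,0]]';python3 -m inch '[[0,0,0,0],[0,0,0,0],[0,0,0,0],[0,0,0,0],[0,0,0,0],[0,0,0,0],[0,0,-0.03,0],[0,0,-0.04,0],[0,0,-0.04,0],[0,0,-0.04,0],[0,0,0,0]]' 0.005 30; python3 -c "
from lib import *
go(.58,-.01,.097)"
```

```text
t: 59.4
eef_pos: [0.4379, -0.0723, 0.0199]
tool_rot: [0.0, 0.941, 0.337, 0.001]
contact_force: [-0.6, -0.2, 0.2]
gripper_width: 0.584
grasp_force: 0.0
t: 60.5
eef_pos: [0.4402, -0.0732, 0.1744]
tool_rot: [0.002, 0.942, 0.336, 0.005]
contact_force: [1.1, -0.1, -0.1]
gripper_width: 0.228
grasp_force: 29.8
now [ 0.4402 -0.0732  0.1744] 39.3 -> turn -0.0 shift 148.2 39.7 77.4 mm
```

```bash
python3 -m inch '[[0.037,0.01,0,0],[0.037,0.01,0,0],[0.037,0.01,0,0],[0.037,0.01,0,0],[0,0,0.03,0],[0,0,0.03,0],[0,0,0.013,0],[0,0,0,0],[0,0,0,0]]';python3 -m inch '[[0,0,0,0],[0,0,0,0],[0,0,0,0],[0,0,0,0],[0,0,-0.03,0],[0,0,-0.04,0],[0,0,-0.03,0],[-0.04,0,0,0],[-0.04,0.03,0,0],[-0.04,0.04,0,0],[-0.03,0.03,0,0],[0,0,0,0]]' 0.05; python3 - <<'E'
from stray import *
print(pose()[:2]);scan()
T=shot("top","pics/tf.png");S=shot("side","pics/sf.png")
A=cv2.imread("pics/top0.png").astype(int);B=cv2.imread("pics/tf.png").astype(int)
d=(np.abs(A-B).sum(2)>90).astype(np.uint8)*255;d=cv2.morphologyEx(d,cv2.MORPH_OPEN,np.ones((3,3)))
n,l,st,ce=cv2.connectedComponentsWithStats(d)
for i in range(1,n): print("changed",st[i].tolist())
for n,lo,hi,box in(("cover",[3,120,60],[14,255,255],(330,195,440,270)),("bar",[3,100,60],[20,255,255],(370,170,440,200)),("blk",[8,60,50],[24,220,255],(150,160,240,222))):
    print(n,[(onz(T,c,.015)[:2],a) for c,a,_ in blobs(T,lo,hi,box,6)])
h=T["hsv"]
for r in range(184,214,2): print("".join("g" if (55<p[0]<100 and p[1]>60) else "o" if (p[1]>60 and p[0]<25) else "." for p in h[r,250:302]))
E
```

```text
t: 61.4
eef_pos: [0.577, -0.0101, 0.0967]
tool_rot: [0.0, 0.942, 0.336, 0.0]
contact_force: [0.0, -0.1, -0.9]
gripper_width: 0.223
grasp_force: 29.8
t: 62.6
eef_pos: [0.5229, -0.1836, 0.1962]
tool_rot: [0.002, 0.943, 0.332, -0.001]
contact_force: [0.0, 0.0, 0.0]
gripper_width: 0.59
grasp_force: 0.0
(array([ 0.5229, -0.1836,  0.1962]), np.float64(38.745052622963556))
feeder wood [([276.0, 200.0], 242.0)]
changed [327, 166, 62, 57, 1877]
changed [390, 185, 7, 6, 36]
changed [256, 186, 18, 22, 264]
changed [274, 187, 22, 24, 276]
changed [398, 189, 4, 3, 12]
changed [173, 191, 5, 15, 50]
changed [167, 192, 4, 6, 21]
changed [216, 193, 4, 8, 27]
changed [162, 198, 3, 3, 9]
changed [179, 198, 15, 8, 85]
changed [144, 210, 3, 4, 12]
changed [160, 211, 3, 3, 9]
changed [334, 217, 71, 135, 5391]
changed [63, 235, 224, 185, 7700]
changed [177, 236, 13, 10, 96]
changed [294, 239, 13, 11, 97]
changed [298, 270, 262, 150, 15130]
changed [401, 324, 4, 3, 12]
changed [290, 363, 4, 3, 12]
changed [296, 368, 5, 6, 26]
changed [265, 377, 15, 8, 71]
changed [270, 380, 23, 19, 240]
changed [199, 391, 6
[... 371 characters left out ...]
...........
....ggggggggg..gg.gggggggggggg.gggggggggggggggggg...
....ggggggggggggggggooooo..gggggggggggggggggggggg...
....gggggggggggggg.ooooooooogggg.o.ggggggggggg..g...
....gggggggggggggg.ooooooooogg.ooooooo.gggggg.......
...ggggggggggg.oooooooooooo..ooooooooo.ggggggggg....
...gggggggggggoooooooooooooooooooooooo.ggggggg......
...gggggggggg.ooooooo.g.ooooooooooooooggggggg.......
...gggggggggg.oooooooggoooooooogggggggggggggg.......
...gggggggggggggggg.gg.ooooooo...gggggggggggg.......
..ggggggggggggggggggggooooooooooooooo.gggggg..g.....
..ggggggggggggggggggg.oooooooooooooooggggggg..g.....
...gg.gggggggggggggggggggggg......oo.ggggggg..g.....
.......gg..ggggg.ggggggggggggggggggggggggggggg......
```

```bash
python3 -m inch '[[0,0,-0.03,0],[0,0,-0.03,0],[0,0,0,0],[0,0,0,0],[0,0,0,0],[0,0,0,0]]'; python3 - <<'E'
from lib import *
S=shot("side");T=shot("top");w=([8,60,50],[24,220,255])
sb=[(c.round(),a) for c,a,_ in blobs(S,*w,(205,235,400,360),8)];tb=[(c.round(),a) for c,a,_ in blobs(T,*w,(140,215,330,330),8)]
print(sb,tb)
for c in((180,352),):print(c,onz(S,c,.05))
if not [b for b in sb if b[0][1]>238 and b[1]>20 and b[0][0]<345] and not tb: print(bot.hand_in())
E
```

```text
t: 63.4
eef_pos: [0.5242, -0.1751, 0.2549]
tool_rot: [-0.001, 0.941, 0.337, -0.001]
contact_force: [-0.8, -0.4, 0.2]
gripper_width: 0.588
grasp_force: 0.0
[] []
(180, 352) [0.41555941 0.43513232 0.05      ]
the job is handed in; nothing more can be done
None
```

The job is handed in at 63 s of the 208 s limit: the cover was levered open and laid flat on the mat with the bar, the empty pan stands upright on its blue pad, no strays show in either view, and all 7 blocks went into the feeder (the last partly hidden in the final picture).

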